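Refit the burr carrier of the coffee grinder and tighten its clamp screw

ROBOT

A 6-joint arm with a two-finger parallel gripper is mounted at the origin on the work surface. World frame = base frame: x ahead of the robot, y to its left, z up, the work surface at z = 0. Lengths are in m, angles in rad, forces in N, time in s.
With the tool pointing down it reaches from about 0.425 to 0.95 m from the base axis. Payload 3.5 kg.
Tool frame: the origin (TCP) lies between the finger pads; the fingertips stand 17 mm ahead of it and the grasp point (between the pads) lies 2 mm behind it (ctrl.tip_reach is the distance from the TCP to the fingertips, in m); z points along the fingers, y is the direction in which the jaws open and shut (so a half turn about z gives the same grasp; the last joint's range is limited). The gripper opens to 85 mm and grips with 20 to 120 N. Pads are 22 mm wide; open, the fingers measure 114 mm over their backs; the gripper's body (76 mm by 85 mm) begins 54 mm behind the grasp point. The pads swing forward as they close: fully open they stand 13 mm farther back than shut.
Start: joints at [1.017, 0.286, 1.577, -0, 1.279, -0.15], TCP at [0.265, 0.621, 0.224] pointing down, gripper open.
Joint ranges: [-2.77, 2.77], [-0.9, 2.22], [0.21, 2.48], [-1.53, 4.67], [0.24, 2.81], [-2.84, 2.84]. Speed limits (rad/s): [2.79, 2.79, 3.14, 3.14, 3.14, 3.14].

INTERFACE

Orientations are given as a unit quaternion [x, y, z, w].
In Python, from plant import monitor, imaging, workorder, ctrl gives the robot as it stands.
- The arm moves only by the tool send_rows, never from a script. Its argument "rows" is a list of rows, each a list of 4 numbers: the shift along the world's x, y, z normalised to -1 to 1, where 1 is 0.3 m, then the turn about the world's z normalised to -1 to 1, where 1 is 360 degrees. A call has 1 to 20 rows; each row is the pose to reach, as a shift and turn from the pose commanded when the call began, turning the shorter way round; what a row does not reach only later rows make up. A row lasts 1/8 s, in which the tool goes at most 62.5 mm and 10.7 degrees, less where a joint would pass 70% of its speed; a pose out of reach is approached as far as the arm can. A call with a number of a shift or a turn outside -1 to 1 is refused whole. A call with a gripper value outside its range is refused whole. "jaw" is the closure, from 0 (fully open) to 1 (shut), set as the call begins (left out, the last holds). The fingers move at their own pace and stop on an object; "newtons" is the grip in N (left out, the last holds). Time passes only in rows, so rows that repeat a pose let the fingers close. It gives the time, the measured TCP pose, the force and the opening at its end, in the units of the state.
- monitor.get_state(): the state, without advancing time (a new reading comes with each control period).
- imaging.read_camera(name): name is "scene" or "side" or "wrist"; returns the picture (384x512x3 uint8, red, green, blue); there is no depth.
- imaging.calibration(name): a dict with "intrinsics" (3x3 intrinsics, pixels), "cam_to_world" (4x4, takes a point from camera to world coordinates). Camera axes: x right, y up, looking along -z (the intrinsics and any distortion apply to the point x, -y, -z); pixel columns grow to the right and rows downward; lengths in m; the calibration is good to about 2 mm. The wrist camera is an equidistant fisheye: a pixel r from the principal point sees the ray r / f radians off the axis. A picture is of the moment at which its call begins: read the wrist's pose just before it. calibration takes no time and is no camera call; for the wrist camera it gives the pose at the moment of the call.
- workorder.sign_off(): hands the job in, once; it reports no verdict.
The state is a dict: "time": time; "qpos": joint angles; "dq": joint speeds; "joint_efforts": joint torques, N m; "eef_pos": TCP position; "tcp_rot": TCP orientation; "contact_force": force on the tool from outside, world axes, zero at the start; "wrist_torque": the same for the moment, N m; "opening": opening from 0.0 (shut) to 1.0 (fully open).
Only numpy, scipy, OpenCV 4.12 (cv2) and the standard library are available. Lean on these libraries where they do the work, as an engineer would, in place of code of your own. Each camera call takes 0.05 s, during which the arm holds its last target.

TASK

Put the cleaned burr carrier back into the coffee grinder: lower its lugs through the gaps of the collar until it sits on the deck, then twist it clockwise until its arm is up against the clamp screw, under the head. Then take the screwdriver from its block, keep its bit pressed in the screw's cross recess and turn the screw clockwise until it is fully home; turn the screw only with the screwdriver. Finally stand the screwdriver back in its block and let go, leaving the toast rack, jar, spoon rest and saucers alone.

Things in the scene. Friction and masses are not known exactly. Their poses are not given: they have to be found in the camera images.
- grinder: the fixed coffee grinder, hopper off: a white box 170 mm (x) x 190 mm (y), 100 mm tall with a steel deck on top; origin under its centre; the grounds drawer faces -x. On the deck stand the collar and, 58 mm from the collar's axis towards +y, the clamp screw on a boss 16 mm wide and 11 mm tall. z up.
- mount (a point): centre of the bayonet collar, at deck level; axes as the grinder's. Aluminium collar 11 mm tall, 88 mm outside, 76 mm inside diameter, with two opposite tabs 7 to 11 mm above the deck reaching in to 31 mm from the axis; between them two opposite gaps, each 48 degrees wide. The carrier goes down through the gaps onto the deck, then turns 60 degrees clockwise under the tabs.
- entry_mark (a point): fixed point of the grinder, 58 mm from the collar's axis, 19 mm above the deck: latch_end lies here (within about 8 degrees about the axis) when the lugs have gone down through the gaps. It is 60 degrees counter-clockwise, seen from above, of lock_mark.
- lock_mark (a point): fixed point of the grinder, 58 mm from the collar's axis, 19 mm above the deck: latch_end lies here when the carrier is locked, with the arm's edge against the clamp screw's shank (10 mm thick) and below its head
- carrier_base (a point): centre of the underside of the loose burr carrier (about 150 g): black disc 57 mm in diameter, 14 mm tall; two opposite lugs at its foot (at its +y and -y, out to 36 mm from the axis, 16 mm wide, 5 mm tall); a flat steel arm along its +x, 14 mm wide, 14 to 19 mm above the underside, out to 66 mm from the axis; a grip bar on top. z up.
- carrier_grip (a point): point in the carrier's grip bar, 34 mm above its underside; the bar is 16 mm wide (along the carrier's y), 46 mm long (along its x, the arm's direction) and its faces run from 14 to 45 mm above the underside. z up.
- latch_end (a point): point on the top face and centre line of the carrier's arm, 58 mm from the carrier's axis, 19 mm above its underside
- clamp_screw (a joint): turn of the clamp screw in rad, 0 to 3.3; clockwise from above counts up and drives it down 1.2 mm per rad; 3.3 is fully home (a hard stop), with its head just above the arm. Thread friction 0.06 N m; it stays where it is left and cannot be pushed down without turning.
- recess (a point): centre of the floor of the cross-shaped recess in the clamp screw's head; rides and turns with the head. The steel head is 26 mm in diameter, its top 7 mm above this point. The cross has two slots at right angles along this point's x and y axes, 6 mm wide, 7 mm deep, 19 mm long. z up.
- screw_shank: shank and head of the clamp screw together (moves up and down only; origin at deck level on the screw's axis at the start)
- driver: the loose stubby screwdriver (about 120 g, 110 mm long), upright in its block. Origin at the bit's tip, z towards the handle. Cross bit: two blades along its x and y, 3 mm thick, 14 mm wide, 15 mm tall (last 4 mm at the tip 2 mm thick, 8 mm wide); shank 10 mm in diameter; square wooden handle 26 x 26 mm, faces square to x and y, 50 to 110 mm above the tip.
- driver_grip (a point): centre of the screwdriver's handle, 80 mm from the tip, 30 mm below the handle's top
- stand_hole (a point): centre of the mouth of the hole (19 mm in diameter, 53 mm deep) in the top of the fixed wooden screwdriver block, 75 x 75 mm, 56 mm tall. The screwdriver stands in it with its handle's shoulder resting on the block, tip 50 mm below this point.
- toast_rack: bystander: steel wire toast rack, 100 x 160 mm, 100 mm tall; origin under its centre
- clip_jar: bystander: closed glass jar with clip lid, 90 mm in diameter, 128 mm tall; origin under its centre
- spoon_rest: bystander: leaf-shaped white ceramic spoon rest, 200 x 74 mm, 10 mm tall; origin under its centre
- saucers: bystander: two stacked white saucers, 144 mm in diameter, 23 mm tall; origin under their centre
Not all that is in view belongs to the job. What is meant by the part that bears carrier_base is not pink, and is the smaller of those in its own colour. Of the things that look like the part that bears stand_hole, the largest one is meant.

How it is judged:
By the outcome, as a careful person would: the job done as asked, in the order asked, and still so for the second after the job is handed in, with the robot touching nothing.
It also fails if it takes over 72 s, if anything falls off the work surface, if the arm or the gripper's body presses on something with over 40 N, if the wrist force passes 120 N, or if a joint passes its speed limit or range.

## Working session

There is one attempt and no reset: what is moved stays moved. The work goes in short steps, Python scripts to look and compute and a tool call to move; the robot and the scene stay as the last step left them, time stands still between calls to the robot, and variables do not carry over. Pictures are saved under pics/ and viewed, and the job is handed in when it is done.

Besides the shell and the picture viewer there is one more tool, called after "Emit:" in YAML: its name, and indented under it one key for each argument. send_rows: Moves the arm, as the interface text tells. Scaled input: -1 to 1 covers 0.3 m each way for a shift and 360 degrees each way for a turn. Its arguments: {"type":"object","properties":{"rows":{"type":"array"},"jaw":{"type":"number"},"newtons":{"type":"number"}},"required":["rows"]}

```bash
ls; mkdir -p pics
cat > h.py <<'E'
import numpy as np, cv2
from plant import monitor, imaging, workorder, ctrl
def grab(n,f):
    c=imaging.calibration(n); im=imaging.read_camera(n); cv2.imwrite(f,im[:,:,::-1]); np.savez(f[:-4]+'.npz',K=c['intrinsics'],T=c['cam_to_world'],d=c.get('distortion',0)); return im,c
E
python3 - <<'E'
from h import *
print(monitor.get_state())
for n in ['scene','side','wrist']:
    im,c=grab(n,f'pics/{n}0.png'); print(n,c)
E
```

```text
pics
{'time': 0.0, 'qpos': array([ 1.01698659e+00,  2.87175322e-01,  1.57819665e+00, -3.32621217e-05,
        1.27858147e+00, -1.50002562e-01]), 'dq': array([-1.11209681e-03,  7.79314440e-04, -2.25919610e-04, -2.79611338e-04,
       -1.81558420e-03,  4.01580900e-05]), 'joint_efforts': array([-1.26644019e-03, -4.05977762e+01, -2.92624819e+01, -2.32253560e-04,
        5.75813567e-03,  5.87568948e-06]), 'eef_pos': array([0.2648433 , 0.62013461, 0.22273011]), 'tcp_rot': array([ 2.00529762e-01,  9.79686900e-01, -1.11354329e-03, -3.91922407e-04]), 'contact_force': array([ 1.12801092, -0.50858467, -0.12207513]), 'wrist_torque': array([-0.00233533, -0.02178415, -0.03906428]), 'opening': 0.9983099761103441}
scene {'intrinsics': array([[373.45290942,   0.        , 257.75852216],
       [  0.        , 373.45290942, 190.47049131],
       [  0.        ,   0.        ,   1.        ]]), 'cam_to_world': array([[ 0.66565379, -0.63749998,  0.38794176,  0.89660531],
       [ 0.74624353,  0.56510211, -0.3518241 , -0.31572617],
       [ 0.00506115,  0.52369208,  0.8518926 ,  0.87408693],
       [ 0.      
[... 220 characters left out ...]
 'cam_to_world': array([[ 0.87526079,  0.37166994, -0.30948344,  0.25949155],
       [-0.48363242,  0.66693431, -0.56683181, -0.51467249],
       [-0.00426922,  0.64580189,  0.76349309,  0.77404151],
       [ 0.        ,  0.        ,  0.        ,  1.        ]])}
wrist {'intrinsics': array([[297.31863964,   0.        , 259.3120467 ],
       [  0.        , 297.31863964, 189.64082984],
       [  0.        ,   0.        ,   1.        ]]), 'cam_to_world': array([[ 0.39331289, -0.87981995, -0.26687418,  0.19781114],
       [ 0.91939997,  0.37544725,  0.11723082,  0.65008422],
       [-0.00294484, -0.29147251,  0.95657467,  0.37328706],
       [ 0.        ,  0.        ,  0.        ,  1.        ]])}
```

View pics/scene0.png

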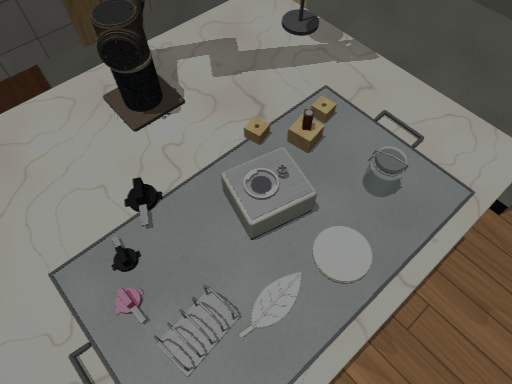

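View pics/side0.png

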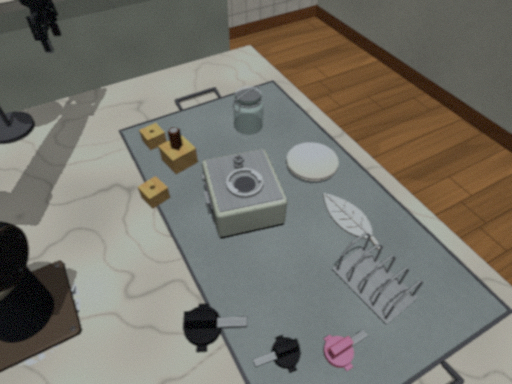

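View pics/wrist0.png

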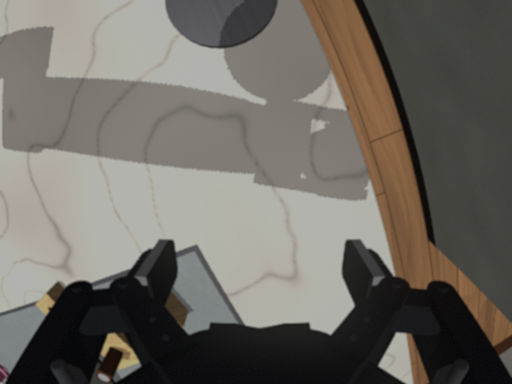

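```bash
cat >> h.py <<'E'
def ray(n,px,f=None):
    d=np.load(f or f'pics/{n}0.npz'); K,T=d['K'],d['T']; 
    a=(px[0]-K[0,2])/K[0,0]; b=(px[1]-K[1,2])/K[1,1]
    if n=='wrist':
        r=np.hypot(a,b); v=np.array([np.sin(r)*a/r,-np.sin(r)*b/r,-np.cos(r)]) if r>1e-9 else np.array([0,0,-1.])
    else: v=np.array([a,-b,-1.])
    v=T[:3,:3]@v; return T[:3,3],v/np.linalg.norm(v)
def onz(n,px,z,f=None):
    o,v=ray(n,px,f); return o+v*(z-o[2])/v[2]
def proj(n,P,f=None):
    d=np.load(f or f'pics/{n}0.npz'); K,T=d['K'],d['T']
    p=T[:3,:3].T@(np.array(P)-T[:3,3]); x,y,z=p[0],-p[1],-p[2]
    if n=='wrist':
        r=np.hypot(x,y); th=np.arctan2(r,z); x,y=x/r*th,y/r*th
    else: x,y=x/z,y/z
    return K[0,0]*x+K[0,2],K[1,1]*y+K[1,2]
def tri(*rs):
    A=np.zeros((3,3));b=np.zeros(3)
    for o,v in rs: M=np.eye(3)-np.outer(v,v);A+=M;b+=M@o
    return np.linalg.solve(A,b)
def crop(src,x0,y0,x1,y1,s,out):
    im=cv2.imread(src)[y0:y1,x0:x1]; cv2.imwrite(out,cv2.resize(im,None,fx=s,fy=s,interpolation=cv2.INTER_CUBIC))
E
python3 - <<'E'
from h import *
a=cv2.imread('pics/scene0.png');b=cv2.imread('pics/side0.png')
def c(i,x,y,w,h,W,H): return cv2.resize(i[y:y+h,x:x+w],(W,H),interpolation=cv2.INTER_CUBIC)
cv2.imwrite('pics/c1.png',np.vstack([np.hstack([c(a,90,170,80,60,400,300),c(a,90,230,80,60,400,300)]),np.hstack([c(b,170,300,80,60,400,300),c(b,250,320,80,60,400,300)])]))
cv2.imwrite('pics/c2.png',np.vstack([np.hstack([c(a,240,90,100,75,400,300),c(a,220,140,100,75,400,300)]),np.hstack([c(b,130,115,80,60,400,300),c(b,200,145,100,75,400,300)])]))
E
```

```text
(no output)
```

View pics/c1.png

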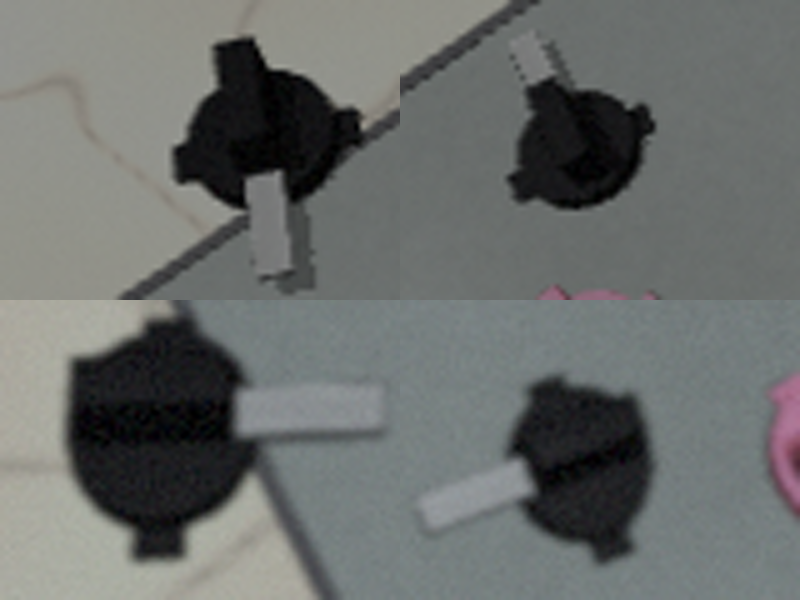

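View pics/c2.png

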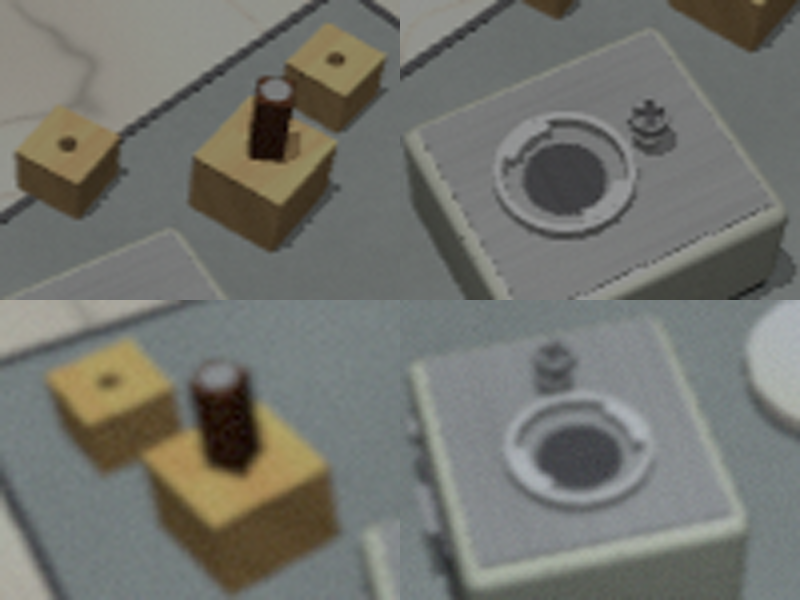

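Run:
```python
from h import *
P=dict(armtip=((114.4,237.2),(254.6,363)),lug1=((139.6,253.4),(279.6,336.4)),lug2=((113.4,267.4),(293.6,371)),drv=((308.75,112.75),(174.4,130.4)),screw=((282.5,167.5),(238.75,158.25)),collar=((261.5,183.5),(245,182)))
for k,(a,b) in P.items():
    p=tri(ray('scene',a),ray('side',b)); print(k,p.round(4),np.round(np.array(proj('scene',p))-a,1),np.round(np.array(proj('side',p))-b,1))
# grinder deck corners scene: crop scale4 offset(220,140)
for n,cs in dict(scene=[(405-400,133),(652-400,30),(785-400,207)],side=[(412-400,368-300),(660-400,318-300),(743-400,522-300),(470-400,583-300)]).items():
    o=(220,140) if n=='scene' else (200,145)
    for c in cs: print(n,onz(n,(o[0]+c[0]/4,o[1]+c[1]/4),0.1).round(4))
```

```text
armtip [ 0.372  -0.3212  0.0181] [-0.1  0.2] [-0.2 -0.2]
lug1 [ 0.443  -0.2974  0.0037] [-0.2  0.2] [-0.2 -0.2]
lug2 [ 0.4316 -0.3651  0.003 ] [-0.4  0.5] [-0.6 -0.6]
drv [0.459  0.2657 0.1163] [-0.2  0.6] [-0.4 -0.5]
screw [0.5509 0.077  0.132 ] [-0.3  0.8] [-0.6 -0.7]
collar [0.5383 0.0211 0.1063] [-0.1  0.2] [-0.1 -0.1]
scene [ 0.4457 -0.0307  0.1   ]
scene [0.4894 0.1414 0.1   ]
scene [0.6411 0.1079 0.1   ]
side [0.4817 0.1354 0.1   ]
side [0.6392 0.0992 0.1   ]
side [ 0.595  -0.0695  0.1   ]
side [ 0.4403 -0.0331  0.1   ]
```

Emit:
send_rows:
  rows:
    - [0.667,-1,0.253,0.04]
    - [0.667,-1,0.253,0.04]
    - [0.667,-1,0.253,0.04]
    - [0.667,-1,0.253,0.04]
    - [0.667,-1,0.253,0.04]
    - [0.667,-1,0.253,0.04]
    - [0.667,-1,0.253,0.04]
  jaw: 0

```text
time: 1.02
eef_pos: [0.4675, 0.3181, 0.301]
tcp_rot: [0.079, 0.997, 0.0, 0.001]
contact_force: [-0.5, 1.1, 0.6]
opening: 0.998
```

Emit:
send_rows:
  rows:
    - [0.217,-0.733,0,0]
    - [0.217,-0.733,0,0]
    - [0.217,-0.733,0,0]
    - [0.217,-0.733,0,0]
    - [0.217,-0.733,0,0]
    - [0.217,-0.733,0,0]

```text
time: 1.78
eef_pos: [0.5299, 0.102, 0.2995]
tcp_rot: [0.076, 0.997, 0.0, -0.001]
contact_force: [0.4, 0.3, 0.5]
opening: 0.997
```

Run:
```python
from h import *
grab('wrist','pics/w1.png'); s=monitor.get_state(); print(s['time'],s['eef_pos'],s['qpos'],ctrl.tip_reach)
```

```text
1.825 [0.52985732 0.10234826 0.29962621] [ 2.42619529e-03 -6.42883238e-02  1.82133883e+00  6.44260217e-04
  1.38539834e+00 -1.41775468e+00] 0.017
```

View pics/w1.png

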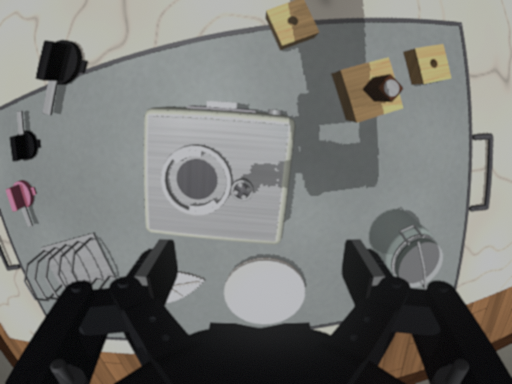

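Run:
```python
from h import *
a=cv2.imread('pics/w1.png')
def c(i,x,y,w,h,W,H): return cv2.resize(i[y:y+h,x:x+w],(W,H),interpolation=cv2.INTER_CUBIC)
cv2.imwrite('pics/c3.png',np.hstack([c(a,140,100,160,150,640,600)]))
cv2.imwrite('pics/c4.png',c(a,330,40,130,100,780,600))
```

```text
(no output)
```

View pics/c3.png

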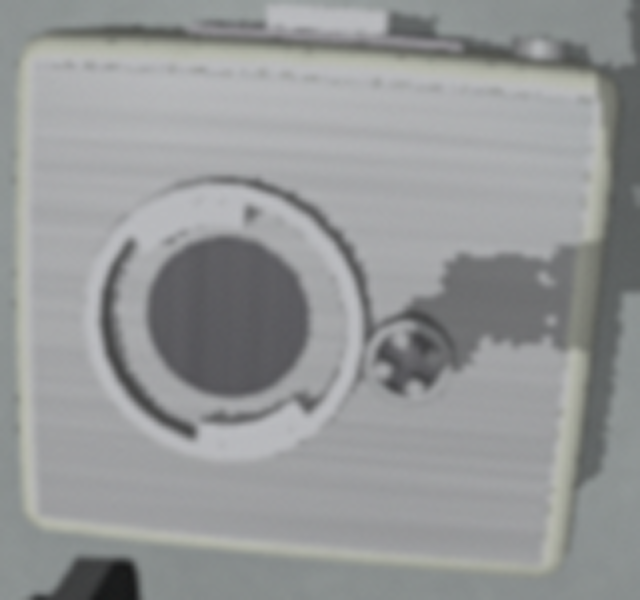

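View pics/c4.png

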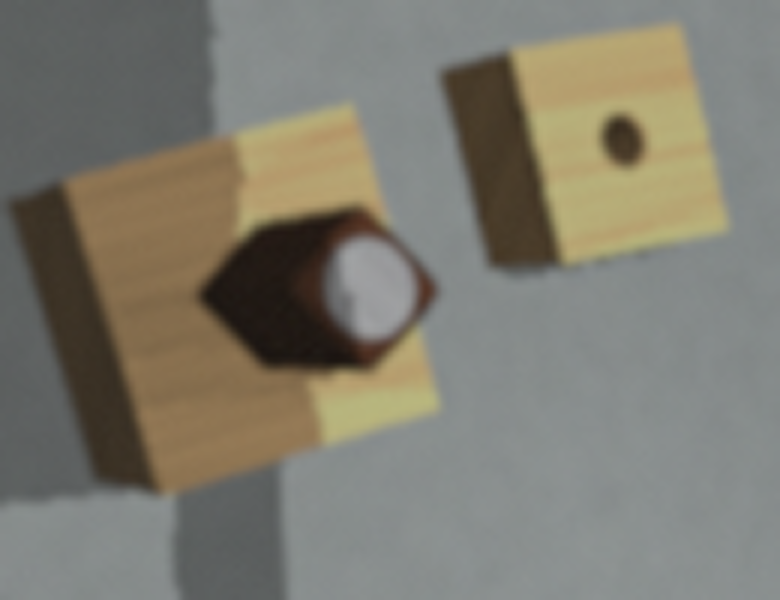

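Run:
```python
from h import *
f='pics/w1.npz'
W=lambda p,z,o,s: onz('wrist',(o[0]+p[0]/s,o[1]+p[1]/s),z,f)
o=(140,100)
# outer circle of collar: fit sample points
pts=[(92,320),(105,255),(225,178),(320,225),(365,310),(340,400),(230,460),(130,410)]
Q=np.array([W(p,0.111,o,4)[:2] for p in pts])
A=np.c_[2*Q,np.ones(len(Q))];s=np.linalg.lstsq(A,(Q**2).sum(1),rcond=None)[0];c=s[:2];print('collar',c,np.sqrt(s[2]+c@c))
for p in [(138,240),(248,208),(195,435),(305,400)]:
    q=W(p,0.111,o,4)[:2]-c; print('tab',np.hypot(*q),np.degrees(np.arctan2(q[1],q[0])))
scr=W((411,360),0.130,o,4); d=scr[:2]-c; print('screw',scr,np.hypot(*d),np.degrees(np.arctan2(d[1],d[0])))
for p in [(408,338),(405,385),(385,372),(438,368),(428,340),(390,345)]: print(p,W(p,0.130,o,4))
for p in [(25,45),(610,85),(550,572),(30,520)]: print('corner',W(p,0.1,o,4))
o=(330,40)
H=np.array([W(p,0.116,o,6)[:2] for p in [(362,207),(437,292),(367,368)]])
print('handle',H,(H[0]+H[2])/2,W((373,287),.116,o,6))
for a,b in [(0,1),(1,2)]:
    v=H[b]-H[a];print(np.hypot(*v),np.degrees(np.arctan2(v[1],v[0])))
B=np.array([W(p,0.056,o,6)[:2] for p in [(65,183),(352,103),(440,410),(165,492)]]);print('block',B,B.mean(0))
for i in range(4):
    v=B[(i+1)%4]-B[i];print(np.hypot(*v),np.degrees(np.arctan2(v[1],v[0])))
```

```text
collar [0.53709769 0.0247532 ] 0.04269029671682906
tab 0.03634052581765923 -144.31438676952942
tab 0.0360458922087384 157.2256979969633
tab 0.03765800924049705 -27.11460484198594
tab 0.03359475002724656 35.47823914495734
screw [0.55127881 0.08025705 0.13      ] 0.05728683450992903 75.66765425150459
(408, 338) [0.54480051 0.0805017  0.13      ]
(405, 385) [0.55832539 0.07732829 0.13      ]
(385, 372) [0.55366012 0.07237835 0.13      ]
(438, 368) [0.55475843 0.08739915 0.13      ]
(428, 340) [0.54622783 0.08595014 0.13      ]
(390, 345) [0.54604377 0.07515248 0.13      ]
corner [ 0.44291846 -0.02391409  0.1       ]
corner [0.48565709 0.1485941  0.1       ]
corner [0.63894352 0.10993773 0.1       ]
corner [ 0.59633611 -0.06154556  0.1       ]
handle [[0.44157446 0.27151897]
 [0.45940526 0.28638637]
 [0.47368746 0.268653  ]] [0.45763096 0.27008598] [0.45765494 0.27188192 0.116     ]
0.02321588335589045 39.821511297439514
0.022769580342016964 -51.1525425613529
block [[0.42870596 0.22753181]
 [0.41392245 0.30093578]
 [0.4878183  0.31521559]
 [0.50083603 0.24239103]] [0.45782069 0.27151855]
0.0748778670630974 101.38699970406493
0.07526293914069648 10.937166796757513
0.07397890525273323 -79.86515776008397
0.07364471365998101 -168.35957334478053
```

Emit:
send_rows:
  rows:
    - [0,-0.233,-0.267,0]
    - [0,-0.233,-0.267,0]
    - [0,-0.233,-0.267,0]
    - [0,-0.233,-0.267,0]

```text
time: 2.33
eef_pos: [0.5309, 0.0323, 0.2211]
tcp_rot: [0.075, 0.997, 0.0, 0.001]
contact_force: [-0.1, -0.0, 0.9]
opening: 0.999
```

Run:
```python
from h import *
grab('wrist','pics/w2.png'); s=monitor.get_state(); print(s['time'],s['eef_pos'])
a=cv2.imread('pics/w2.png'); crop('pics/w2.png',170,90,370,240,4,'pics/c5.png')
```

```text
2.375 [0.53129953 0.03230438 0.22176675]
```

View pics/c5.png

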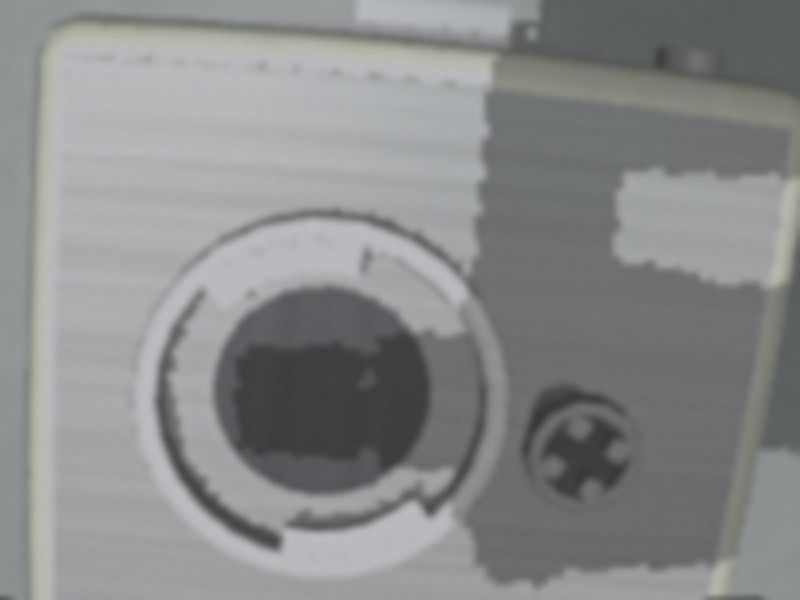

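Run:
```python
from h import *
f='pics/w2.npz'
W=lambda p,z,o=(170,90),s=4: onz('wrist',(o[0]+p[0]/s,o[1]+p[1]/s),z,f)
pts=[(136,395),(150,330),(205,258),(325,217),(420,245),(480,300),(505,385),(490,465),(440,540),(330,578),(200,530)]
Q=np.array([W(p,0.111)[:2] for p in pts])
A=np.c_[2*Q,np.ones(len(Q))];s=np.linalg.lstsq(A,(Q**2).sum(1),rcond=None)[0];c=s[:2];print('collar',c,np.sqrt(s[2]+c@c),np.hypot(*(Q-c).T))
scr=W((583,455),0.132); d=scr[:2]-c; print('screw',scr,np.hypot(*d),np.degrees(np.arctan2(d[1],d[0])))
# head circle
for z in (.128,.132,.136):
  r=[W(p,z)[:2] for p in [(527,450),(635,450),(583,402),(583,505)]]; print(z,np.hypot(*(r[0]-r[1])),np.hypot(*(r[2]-r[3])),np.mean(r,0))
q=[W(p,.132)[:2] for p in [(543,425),(622,482),(565,490),(605,420)]]
for a,b in[(0,1),(2,3)]: v=q[b]-q[a];print('cross',np.hypot(*v),np.degrees(np.arctan2(v[1],v[0])),(q[a]+q[b])/2)
for n in ['scene','side']: print(n, onz(n,{'scene':(261.5,183.5),'side':(245,182)}[n],.111))
```

```text
collar [0.53761933 0.02331942] 0.04312987221108832 [0.0430033  0.04284206 0.04301793 0.04356857 0.04339383 0.04361604
 0.04245836 0.04198499 0.04385942 0.04376994 0.04287498]
screw [0.550828  0.0791048 0.132    ] 0.05732780677812895 76.67902701270575
0.128 0.024321565789290112 0.02414240459536771 [0.55169061 0.07959963]
0.132 0.02392180429755881 0.02374558788715751 [0.55015548 0.07901129]
0.136 0.023522042805827474 0.023348771178947316 [0.54862035 0.07842296]
cross 0.022605046835686336 45.53381756803626 [0.55057793 0.07915522]
cross 0.01788694697773775 145.21889103110072 [0.55096459 0.07952066]
scene [0.54031043 0.0194326  0.111     ]
side [0.53642106 0.01672556 0.111     ]
```

Emit:
send_rows:
  rows:
    - [0,-1,0,0]
    - [0,-1,0,0]
    - [0,-1,0,0]
    - [0,-1,0,0]
    - [0,-1,0,0]
    - [0,-1,0,0]

```text
time: 3.12
eef_pos: [0.5314, -0.2718, 0.2219]
tcp_rot: [0.078, 0.997, -0.001, 0.002]
contact_force: [0.1, 0.0, -0.2]
opening: 1.0
```

Emit:
send_rows:
  rows:
    - [-0.31,-0.2,0,0]
    - [-0.31,-0.2,0,0]
    - [-0.31,-0.2,0,0]
    - [-0.31,-0.2,0,0]

```text
time: 3.62
eef_pos: [0.4387, -0.328, 0.2211]
tcp_rot: [0.075, 0.997, -0.0, 0.001]
contact_force: [0.3, 0.1, -0.3]
opening: 1.004
```

Run:
```python
from h import *
grab('wrist','pics/w3.png'); s=monitor.get_state(); print(s['time'],s['eef_pos'],s['qpos'],s['tcp_rot'])
crop('pics/w3.png',180,100,340,220,5,'pics/c6.png')
```

```text
3.675 [ 0.4387905  -0.32794621  0.22086541] [-8.27401917e-01  7.67744848e-03  1.89483709e+00  7.25611919e-04
  1.23746697e+00 -2.24801787e+00] [ 7.51377063e-02  9.97172783e-01 -3.00093089e-04  8.22493691e-04]
```

View pics/w3.png

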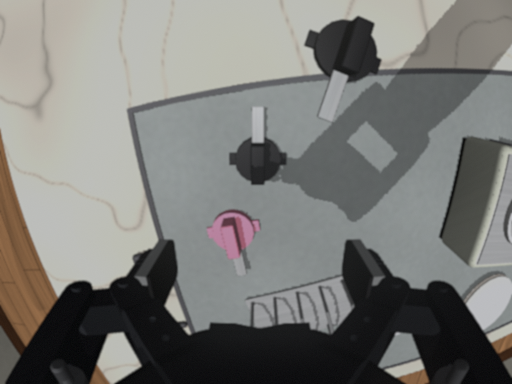

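View pics/c6.png

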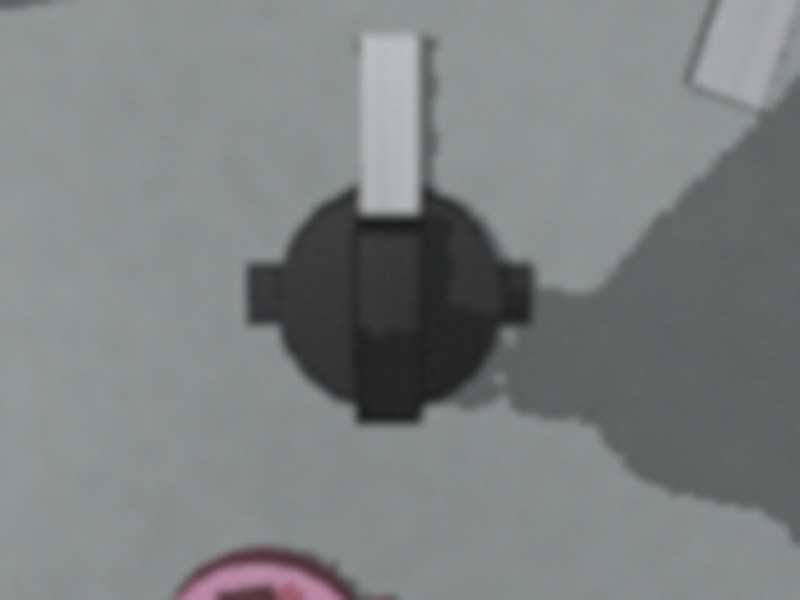

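Run:
```python
from h import *
f='pics/w3.npz'
W=lambda p,z,o=(180,100),s=5: onz('wrist',(o[0]+p[0]/s,o[1]+p[1]/s),z,f)
for z0 in (0,0.003):
  l1,l2=W((248,294),z0+.005),W((533,294),z0+.005); v=l2-l1; print('lugs',np.hypot(*v[:2]),(l1+l2)/2,np.degrees(np.arctan2(v[1],v[0])))
  t=W((391,33),z0+.019);t2=W((389,215),z0+.019); v=t-t2;print('arm',t,np.degrees(np.arctan2(v[1],v[0])),t[:2]-66e-3*v[:2]/np.hypot(*v[:2]))
  b=W((390,250),z0+.045);print('bar top line',b, W((357,400),z0+.045),W((422,400),z0+.045), W((390,420),z0+.045))
  a,b=W((362,100),z0+.019),W((421,100),z0+.019);print('arm width',np.hypot(*(a-b)[:2]))
```

```text
lugs 0.07166758515832468 [ 0.43679513 -0.32919558  0.005     ] 81.31801947173842
arm [ 0.37221387 -0.31907984  0.019     ] 170.6594613497745 [ 0.43733879 -0.32979177]
bar top line [ 0.41929248 -0.32638999  0.045     ] [ 0.45229304 -0.33906045  0.045     ] [ 0.45452122 -0.32444141  0.045     ] [ 0.45810409 -0.33235777  0.045     ]
arm width 0.013886728398534404
lugs 0.07108070422219032 [ 0.43621518 -0.32909049  0.008     ] 81.3180194717385
arm [ 0.37216075 -0.31905671  0.022     ] 170.6594613497745 [ 0.43728566 -0.32976864]
bar top line [ 0.41880234 -0.32629782  0.048     ] [ 0.45149955 -0.3388518   0.048     ] [ 0.45370724 -0.32436715  0.048     ] [ 0.45725718 -0.33221074  0.048     ]
arm width 0.013768492548196619
```

Emit:
send_rows:
  rows:
    - [0,0,-0.4,0]
    - [0,0,-0.4,0]
    - [0,0,-0.4,0]
    - [0,0,-0.4,0]

```text
time: 4.18
eef_pos: [0.4392, -0.3295, 0.1021]
tcp_rot: [0.075, 0.997, -0.001, 0.001]
contact_force: [0.8, 0.3, 0.2]
opening: 1.001
```

Run:
```python
from h import *
for i in range(4):
    s=monitor.get_state(); print(s['time'],s['eef_pos'],s['tcp_rot'])
grab('wrist','pics/w4.png'); 
for i in range(2):
    s=monitor.get_state(); print(s['time'],s['eef_pos'],s['tcp_rot'])
```

```text
4.175 [ 0.43916717 -0.32954763  0.10212186] [ 0.07542049  0.99715059 -0.00102385  0.00118492]
4.175 [ 0.43916717 -0.32954763  0.10212186] [ 0.07542049  0.99715059 -0.00102385  0.00118492]
4.175 [ 0.43916717 -0.32954763  0.10212186] [ 0.07542049  0.99715059 -0.00102385  0.00118492]
4.175 [ 0.43916717 -0.32954763  0.10212186] [ 0.07542049  0.99715059 -0.00102385  0.00118492]
4.225 [ 0.43952786 -0.33030123  0.10317543] [ 0.07556065  0.9971375  -0.00183155  0.00201023]
4.225 [ 0.43952786 -0.33030123  0.10317543] [ 0.07556065  0.9971375  -0.00183155  0.00201023]
```

View pics/w4.png

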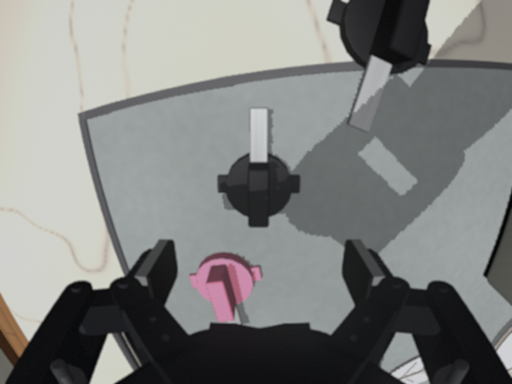

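```bash
crop() { :; }
python3 - <<'E'
from h import *
f='pics/w4.npz'
W=lambda p,z: onz('wrist',p,z,f)
l1,l2=W((218,184),.005),W((299,184),.005); v=l2-l1; print('lugs',np.hypot(*v[:2]),(l1+l2)/2,np.degrees(np.arctan2(v[1],v[0])))
t=W((259.5,108),.019);print(t, W((258.5,226),.045))
print(proj('wrist',[.437,-.3295,.03],f))
T=np.load(f)['T']; print(T)
crop('pics/w4.png',200,95,320,240,4,'pics/c7.png')
E
```

```text
lugs 0.07054172341852594 [ 0.43642271 -0.32973149  0.005     ] 81.36496094011801
[ 0.37191857 -0.31896844  0.019     ] [ 0.45803248 -0.33281348  0.045     ]
(np.float64(258.7045897824113), np.float64(193.39739510772154))
[[ 0.1508323  -0.94496965 -0.29031357  0.36647966]
 [ 0.98855603  0.14341773  0.04677966 -0.31767949]
 [-0.00256924 -0.29404711  0.95578747  0.25235821]
 [ 0.          0.          0.          1.        ]]
```

View pics/c7.png

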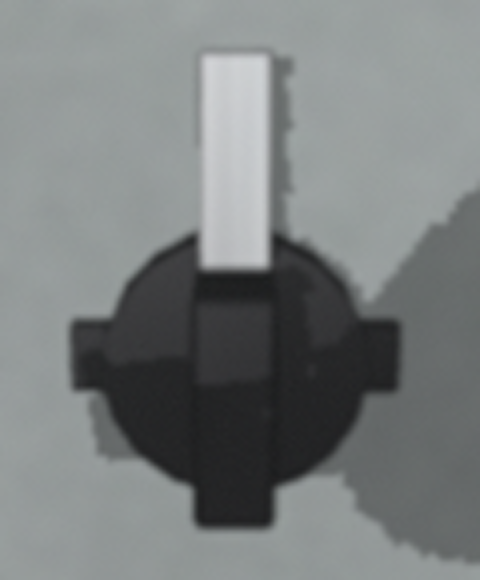

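Emit:
send_rows:
  rows:
    - [-0.005,0,-0.12,0]
    - [-0.005,0,-0.22,0]
    - [-0.005,0,-0.22,0]
    - [-0.005,0,-0.22,0]

```text
time: 4.72
eef_pos: [0.4376, -0.3307, 0.0369]
tcp_rot: [0.076, 0.997, -0.002, 0.002]
contact_force: [-1.0, -0.7, 1.2]
opening: 1.001
```

Emit:
send_rows:
  rows:
    - [0,0,0,0]
    - [0,0,0,0]
    - [0,0,0,0]
    - [0,0,0,0]
    - [0,0,0,0]
    - [0,0,0,0]
  jaw: 1
  newtons: 60

```text
time: 5.48
eef_pos: [0.4361, -0.3293, 0.0343]
tcp_rot: [0.076, 0.997, -0.0, 0.0]
contact_force: [0.1, 0.0, 3.3]
opening: 0.156
```

Run:
```python
from h import *
grab('wrist','pics/w5.png'); s=monitor.get_state(); print(s['time'],s['eef_pos'],s['tcp_rot'],s['contact_force'],s['opening'])
```

```text
5.525 [ 0.43606952 -0.32925512  0.03429797] [ 7.61633931e-02  9.97095330e-01 -1.24656755e-04  1.56760027e-04] [-0.05168956  1.0057238   3.65929268] 0.15601989796877264
```

View pics/w5.png

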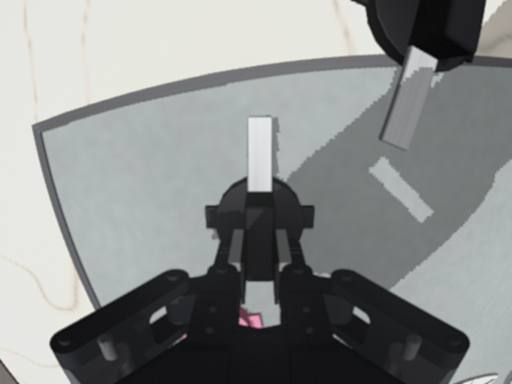

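Run:
```python
from h import *
f='pics/w5.npz'
W=lambda p,z: onz('wrist',p,z,f)
l1,l2=W((206,216),.005),W((314,216),.005); v=l2-l1; print('lugs',np.hypot(*v[:2]),(l1+l2)/2,np.degrees(np.arctan2(v[1],v[0])))
t=W((260,117),.019);b=W((259.5,190),.019);v=t-b;print(t,b,np.degrees(np.arctan2(v[1],v[0])))
```

```text
lugs 0.07114425390668754 [ 0.43587139 -0.32841125  0.005     ] 81.25175021326767
[ 0.37222181 -0.31866626  0.019     ] [ 0.41387126 -0.32535897  0.019     ] 170.8710978237079
```

Emit:
send_rows:
  rows:
    - [0,0,0.2,0]
    - [0,0,0.4,0]
    - [0,0,0.6,0]
    - [0,0,0.6,0]
    - [0.17,0.17,0.6,0]
    - [0.34,0.34,0.6,0]
    - [0.34,0.5,0.6,-0.0636]
    - [0.34,0.67,0.6,-0.0636]
    - [0.34,0.84,0.6,-0.0636]
    - [0.34,1,0.6,-0.0636]
    - [0.34,1,0.6,-0.0636]
    - [0.34,1,0.6,-0.0636]

```text
time: 7.02
eef_pos: [0.5371, -0.0292, 0.2121]
tcp_rot: [0.272, 0.962, -0.0, -0.001]
contact_force: [0.4, 0.1, -0.9]
opening: 0.153
```

Emit:
send_rows:
  rows:
    - [0,0.178,-0.12,0]
    - [0,0.178,-0.12,0]
    - [0,0.178,-0.12,0]
    - [0,0.178,-0.12,0]
    - [0,0.178,-0.12,0]

```text
time: 7.65
eef_pos: [0.5385, 0.0232, 0.1788]
tcp_rot: [0.273, 0.962, 0.0, 0.001]
contact_force: [-0.0, 0.1, -1.3]
opening: 0.151
```

Run:
```python
from h import *
grab('wrist','pics/w6.png');s=monitor.get_state(); print(s['time'],s['eef_pos'],s['tcp_rot'],s['contact_force'],s['opening'])
grab('scene','pics/s6.png');grab('side','pics/d6.png')
s=monitor.get_state(); print(s['time'],s['eef_pos'],s['tcp_rot'],s['contact_force'],s['opening'])
```

```text
7.7 [0.53841081 0.02342502 0.17869616] [2.73173311e-01 9.61964554e-01 4.82908643e-05 7.32658209e-04] [-0.24718822  0.86044523 -1.3284796 ] 0.15134407598877533
7.8 [0.53816267 0.02379296 0.17841248] [2.72939277e-01 9.62031159e-01 2.75488010e-05 4.46963787e-04] [ 0.47121841  0.58173265 -2.22263198] 0.15641618436801452
```

View pics/w6.png

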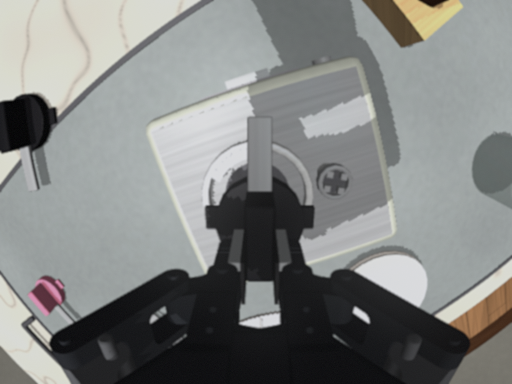

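Run:
```python
from h import *
f='pics/w6.npz'
im=cv2.imread('pics/w6.png')[120:260,190:350]; im=cv2.resize(im,None,fx=5,fy=5,interpolation=cv2.INTER_CUBIC)[:600]
for c,col in [((.5375,.0235),(0,0,255))]:
  for r in (.044,.038):
    P=np.array([proj('wrist',[c[0]+r*np.cos(a),c[1]+r*np.sin(a),.111],f) for a in np.linspace(0,6.28,90)])
    P=(P-[190,120])*5
    cv2.polylines(im,[P.round().astype(int)],True,col,1)
cv2.imwrite('pics/c8.png',im)
```

```text
(no output)
```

View pics/c8.png

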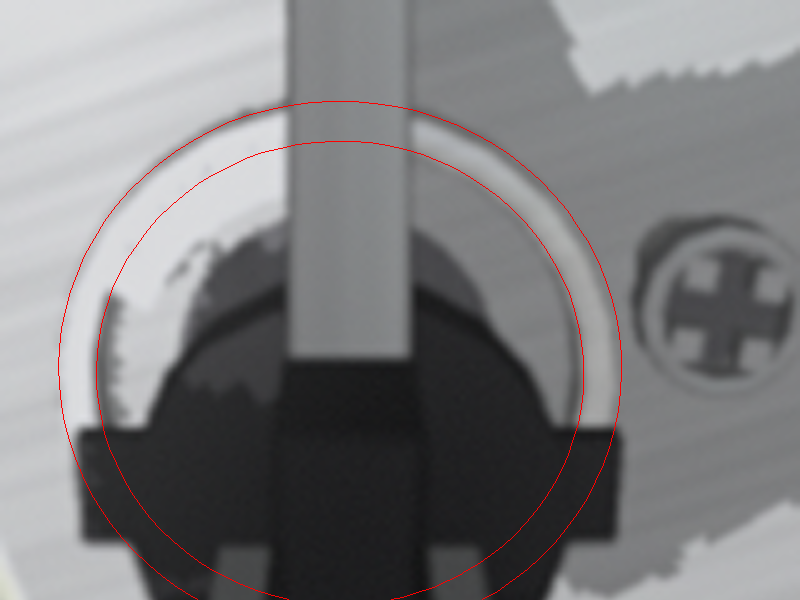

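Run:
```python
from h import *
f='pics/w6.npz'
W=lambda p,z: onz('wrist',(190+p[0]/5,120+p[1]/5),z,f)
l1,l2=W((80,485),.149),W((620,485),.149); v=l2-l1; print('lugs',np.hypot(*v[:2]),(l1+l2)/2,np.degrees(np.arctan2(v[1],v[0])))
```

```text
lugs 0.07145072488430787 [0.53955467 0.02407387 0.149     ] 58.25249475541492
```

Emit:
send_rows:
  rows:
    - [-0.006,-0.002,0,0]
    - [-0.006,-0.002,-0.04,0]
    - [-0.006,-0.002,-0.08,0]
    - [-0.006,-0.002,-0.1,0]
    - [-0.006,-0.002,-0.1,0]
    - [-0.006,-0.002,-0.1,0]

```text
time: 8.55
eef_pos: [0.5363, 0.0237, 0.1481]
tcp_rot: [0.273, 0.962, 0.0, 0.0]
contact_force: [0.0, -0.4, -1.2]
opening: 0.153
```

Run:
```python
from h import *
grab('wrist','pics/w7.png');s=monitor.get_state(); print(s['time'],s['eef_pos'],s['tcp_rot'],s['contact_force'],s['opening'])
f='pics/w7.npz'
im=cv2.imread('pics/w7.png')[120:260,190:350]; im=cv2.resize(im,None,fx=5,fy=5,interpolation=cv2.INTER_CUBIC)[:600]
for c,col in [((.5375,.0235),(0,0,255))]:
  for r in (.044,.038):
    P=np.array([proj('wrist',[c[0]+r*np.cos(a),c[1]+r*np.sin(a),.111],f) for a in np.linspace(0,6.28,90)])
    P=(P-[190,120])*5
    cv2.polylines(im,[P.round().astype(int)],True,col,1)
cv2.imwrite('pics/c9.png',im)
```

```text
8.6 [0.53643676 0.02369544 0.14835076] [2.72512790e-01 9.62152073e-01 5.18313792e-05 4.05079694e-04] [ 0.93150831  0.72037596 -1.74036273] 0.15718267327544144
```

View pics/c9.png

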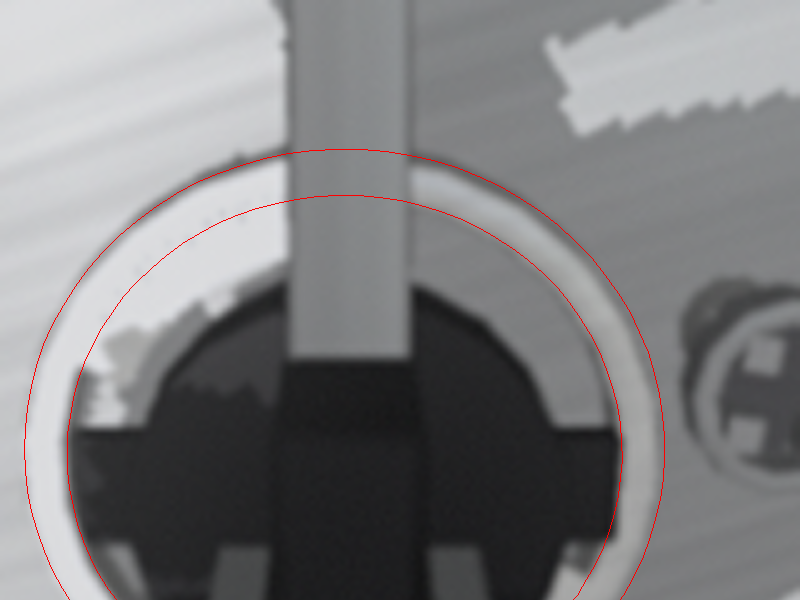

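Run:
```python
from h import *
f='pics/w7.npz'
W=lambda p,z: onz('wrist',(190+p[0]/5,120+p[1]/5),z,f)
for z in (.1145,.119):
  l1,l2=W((75,487),z),W((618,487),z); v=l2-l1; print('lugs',np.hypot(*v[:2]),(l1+l2)/2)
im=cv2.imread('pics/w7.png')
a=cv2.resize(im[180:260,195:245],None,fx=7,fy=7,interpolation=cv2.INTER_CUBIC);b=cv2.resize(im[180:260,285:335],None,fx=7,fy=7,interpolation=cv2.INTER_CUBIC)
cv2.imwrite('pics/c10.png',np.hstack([a,b]))
```

```text
lugs 0.07341491367457276 [0.5386433  0.02318926 0.1145    ]
lugs 0.07161966546852201 [0.53706568 0.02416574 0.119     ]
```

View pics/c10.png

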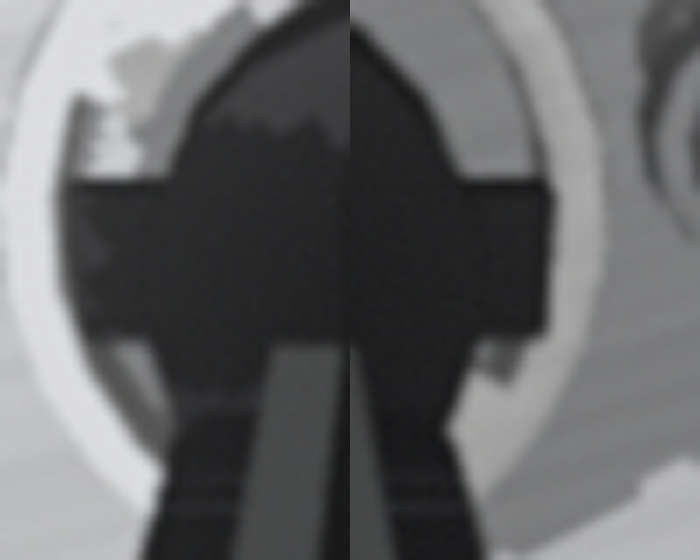

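Emit:
send_rows:
  rows:
    - [0,0,-0.015,0]
    - [0,0,-0.03,0]
    - [0,0,-0.04,0]
    - [0,0,-0.045,0]
    - [0,0,-0.045,0]

```text
time: 9.22
eef_pos: [0.5362, 0.0237, 0.1345]
tcp_rot: [0.273, 0.962, 0.0, 0.0]
contact_force: [-0.9, -0.2, -1.9]
opening: 0.152
```

Emit:
send_rows:
  rows:
    - [0,0,-0.003,0]
    - [0,0,-0.006,0]
    - [0,0,-0.006,0]

```text
time: 9.6
eef_pos: [0.5364, 0.0236, 0.1343]
tcp_rot: [0.272, 0.962, -0.0, 0.0]
contact_force: [-2.9, -0.4, 6.6]
opening: 0.154
```

Run:
```python
from h import *
grab('wrist','pics/w8.png');s=monitor.get_state(); print(s['time'],s['eef_pos'],s['tcp_rot'],s['contact_force'],s['wrist_torque'],s['opening'])
crop('pics/w8.png',180,110,350,240,4,'pics/c11.png')
```

```text
9.65 [0.53637185 0.02366791 0.13429698] [ 2.72471748e-01  9.62163768e-01 -7.91265373e-05  1.53558630e-04] [-3.33468428 -0.22023717  7.04277866] [ 0.0400129   0.64212041 -0.03204387] 0.1523326716427251
```

View pics/c11.png

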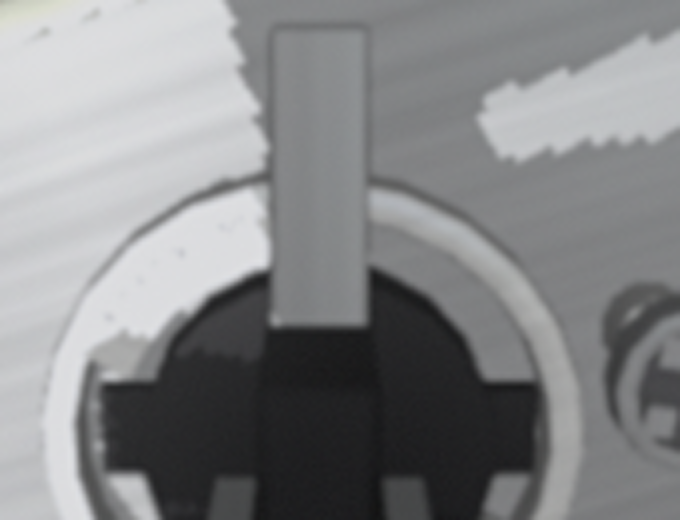

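Emit:
send_rows:
  rows:
    - [0,0,0.002,-0.02]
    - [0,0,0.002,-0.045]
    - [0,0,0.002,-0.07]
    - [0,0,0.002,-0.095]
    - [0,0,0.002,-0.12]
    - [0,0,0.002,-0.14]
    - [0,0,0.002,-0.14]

```text
time: 10.52
eef_pos: [0.5371, 0.0236, 0.1343]
tcp_rot: [0.656, 0.755, 0.001, 0.001]
contact_force: [-0.1, -0.0, 4.0]
opening: 0.151
```

Run:
```python
from h import *
grab('wrist','pics/w9.png');s=monitor.get_state(); print(s['time'],s['eef_pos'],s['tcp_rot'],s['contact_force'],s['wrist_torque'],s['opening'])
crop('pics/w9.png',180,90,350,240,4,'pics/c12.png')
```

```text
10.575 [0.53711999 0.02355989 0.13431942] [0.65554185 0.75515754 0.00078    0.00116243] [ 0.84651052 -0.51645616  3.92618594] [-0.01773794 -0.0681881  -0.04173449] 0.15377922841025096
```

View pics/c12.png

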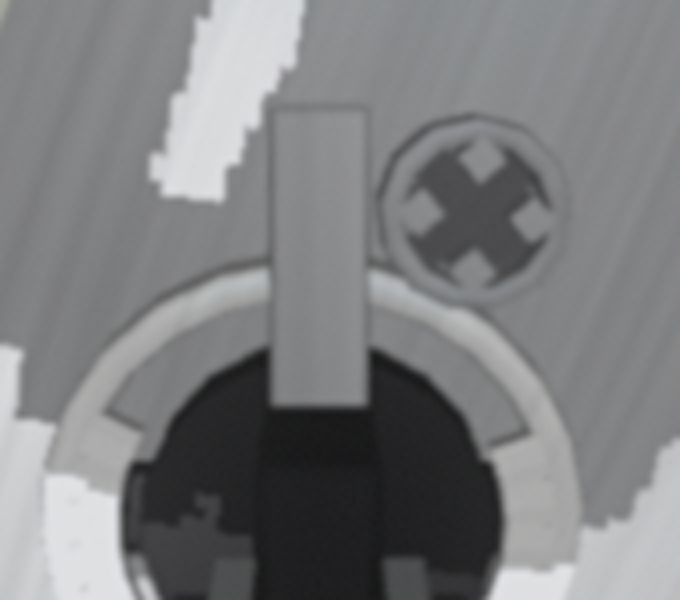

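Emit:
send_rows:
  rows:
    - [0,0,0,-0.01]
    - [0,0,0,-0.018]
    - [0,0,0,-0.023]
    - [0,0,0,-0.023]

```text
time: 11.08
eef_pos: [0.537, 0.0236, 0.1343]
tcp_rot: [0.709, 0.705, 0.001, 0.001]
contact_force: [-0.6, -0.2, 5.3]
opening: 0.156
```

Run:
```python
from h import *
s=monitor.get_state(); print(s['time'],s['eef_pos'],s['tcp_rot'],s['contact_force'],s['wrist_torque'],s['opening'])
```

```text
11.075 [0.53696388 0.02356755 0.13428482] [7.08730724e-01 7.05478131e-01 6.93799984e-04 9.40910418e-04] [-0.61705407 -0.19627712  5.27835248] [-0.02076744  0.07459834  0.03526221] 0.15642384032824824
```

Emit:
send_rows:
  rows:
    - [0,0,0,-0.004]
    - [0,0,0,-0.008]
    - [0,0,0,-0.008]

```text
time: 11.45
eef_pos: [0.5365, 0.0236, 0.1343]
tcp_rot: [0.726, 0.688, 0.0, 0.001]
contact_force: [-0.1, 0.8, 7.4]
opening: 0.154
```

Run:
```python
from h import *
grab('wrist','pics/w10.png');s=monitor.get_state(); print(s['time'],s['eef_pos'],s['tcp_rot'],s['contact_force'],s['wrist_torque'],s['opening'])
crop('pics/w10.png',180,90,350,240,4,'pics/c13.png')
```

```text
11.5 [0.5365486  0.02365392 0.13427461] [7.25671173e-01 6.88041442e-01 1.72115310e-04 5.41816585e-04] [-1.14408356  1.10765744  7.40910913] [0.03359568 0.2390895  0.22771995] 0.15383791011662873
```

View pics/c13.png

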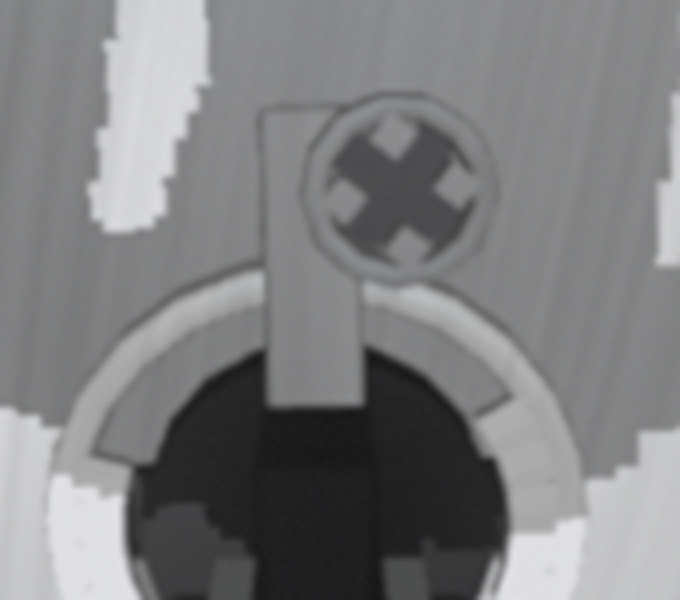

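Emit:
send_rows:
  rows:
    - [0,0,0.003,0.004]
    - [0,0,0.003,0.004]
    - [0,0,0.003,0.004]
    - [0,0,0.003,0.004]
    - [0,0,0.003,0.004]
  jaw: 0.4

```text
time: 12.12
eef_pos: [0.536, 0.0237, 0.134]
tcp_rot: [0.718, 0.696, -0.0, -0.0]
contact_force: [0.4, 0.4, 0.7]
opening: 0.6
```

Emit:
send_rows:
  rows:
    - [0,0,0.1,0]
    - [0,0,0.25,0]
    - [0,0,0.4,0]
    - [-0.1,0.1,0.5,0.03]
    - [-0.1,0.1,0.5,0.06]
    - [-0.1,0.1,0.5,0.06]

```text
time: 12.88
eef_pos: [0.506, 0.054, 0.2846]
tcp_rot: [0.575, 0.818, 0.0, 0.0]
contact_force: [0.5, 0.1, -0.3]
opening: 0.6
```

Run:
```python
from h import *
grab('wrist','pics/w11.png');s=monitor.get_state(); print(s['time'],s['eef_pos'],s['tcp_rot'],s['contact_force'],s['wrist_torque'],s['opening'])
```

```text
12.925 [0.5059218  0.05373123 0.28391189] [ 5.75868062e-01  8.17542634e-01 -8.46238498e-05 -9.76450572e-05] [-0.78073452 -0.096725    0.68530082] [-0.0213765   0.01027672  0.0337762 ] 0.59827890487893
```

View pics/w11.png

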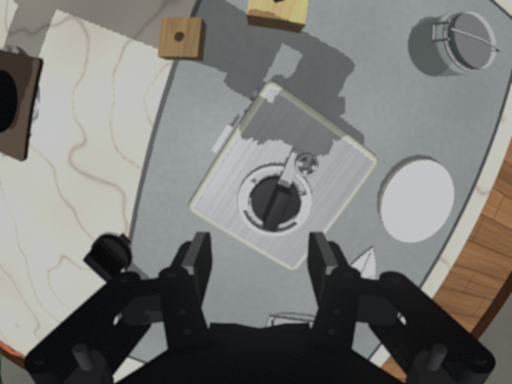

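Emit:
send_rows:
  rows:
    - [-0.15,0.667,-0.1,0.056]
    - [-0.15,0.667,-0.1,0.056]
    - [-0.15,0.667,-0.1,0.056]
    - [-0.15,0.667,-0.1,0.056]
    - [-0.15,0.667,-0.1,0.056]
    - [-0.15,0.667,-0.1,0.056]
  jaw: 0.2

```text
time: 13.68
eef_pos: [0.4614, 0.2529, 0.2537]
tcp_rot: [0.423, 0.906, -0.0, -0.0]
contact_force: [-0.7, -0.1, -0.3]
opening: 0.8
```

Run:
```python
from h import *
grab('wrist','pics/w12.png');s=monitor.get_state(); print(s['time'],s['eef_pos'],s['tcp_rot'],s['opening'])
crop('pics/w12.png',180,130,340,250,5,'pics/c14.png')
```

```text
13.725 [0.46156804 0.25272691 0.25396867] [ 4.23652036e-01  9.05824972e-01 -2.68191447e-04 -2.99476267e-05] 0.8007818881592669
```

View pics/w12.png

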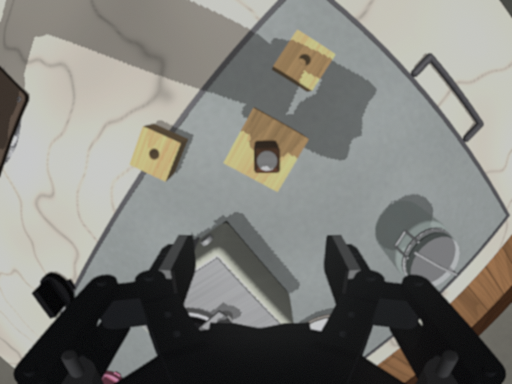

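View pics/c14.png

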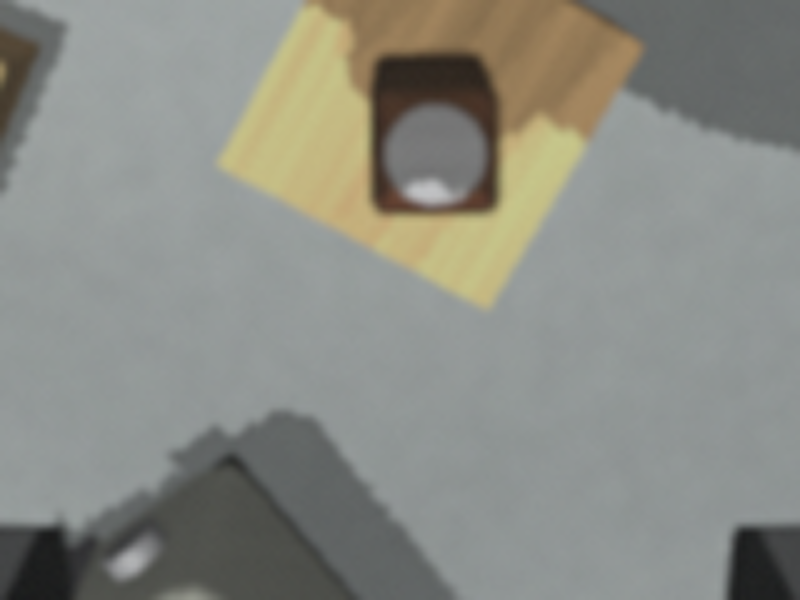

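Run:
```python
from h import *
f='pics/w12.npz'
W=lambda p,z: onz('wrist',(180+p[0]/5,130+p[1]/5),z,f)
print(W((435,155),.116))
q=[W(p,.116)[:2] for p in [(374,212),(497,213),(375,92),(497,95)]]
for a,b in((0,1),(2,3),(0,2),(1,3)): v=q[b]-q[a];print(np.hypot(*v),np.degrees(np.arctan2(v[1],v[0])))
print(np.mean(q,0))
B=[W(p,.056)[:2] for p in [(218,165),(490,310),(643,43)]]; print((B[0]+B[2])/2,[np.hypot(*(B[i]-B[1])) for i in (0,2)])
```

```text
[0.45794466 0.27019018 0.116     ]
0.0245538090539429 39.47416302257461
0.023908597124824855 38.59645555415926
0.024216139543162898 129.20681568172066
0.023855637565174025 130.75927318268788
[0.45786312 0.27054321]
[0.45771157 0.27054255] [np.float64(0.0752602887174372), np.float64(0.07513555936092517)]
```

Emit:
send_rows:
  rows:
    - [-0.012,0.059,-0.2,0]
    - [-0.012,0.059,-0.3,0]
    - [-0.012,0.059,-0.4,0]
    - [-0.012,0.059,-0.5,0]
    - [-0.012,0.059,-0.567,0]
    - [-0.012,0.059,-0.567,0]
    - [-0.012,0.059,-0.567,0]

```text
time: 14.6
eef_pos: [0.4586, 0.2711, 0.0852]
tcp_rot: [0.423, 0.906, 0.001, 0.001]
contact_force: [0.7, -0.3, -0.4]
opening: 0.796
```

Emit:
send_rows:
  rows:
    - [0,0,0,0]
    - [0,0,0,0]
    - [0,0,0,0]
    - [0,0,0,0]
    - [0,0,0,0]
    - [0,0,0,0]
  jaw: 1
  newtons: 90

```text
time: 15.35
eef_pos: [0.458, 0.2717, 0.085]
tcp_rot: [0.422, 0.906, 0.0, 0.0]
contact_force: [-1.3, -1.3, 6.4]
opening: 0.287
```

Run:
```python
from h import *
grab('wrist','pics/w13.png');s=monitor.get_state(); print(s['time'],s['eef_pos'],s['tcp_rot'],s['contact_force'],s['wrist_torque'],s['opening'])
```

```text
15.4 [0.45800437 0.27170843 0.08499315] [4.22476227e-01 9.06373833e-01 3.34404510e-04 4.49204755e-04] [-1.42071117 -0.77296925  5.62154873] [-0.1157258   0.25939911  0.02666458] 0.28486972658929044
```

View pics/w13.png

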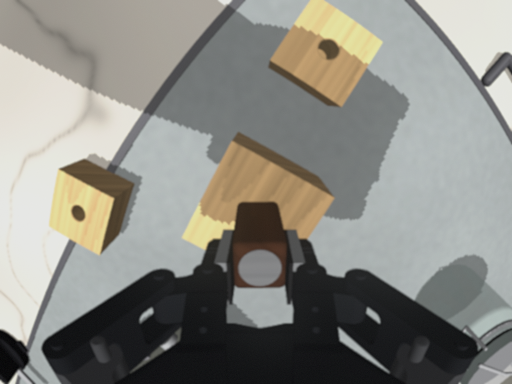

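Run:
```python
from h import *
f='pics/w10.npz'
W=lambda p,z: onz('wrist',(180+p[0]/4,90+p[1]/4),z,f)
c=W((401,188),.133);print(c)
h=[W(p,.133)[:2] for p in [(303,190),(498,190),(401,93),(401,284)]];print(np.mean(h,0),np.hypot(*(h[0]-h[1])),np.hypot(*(h[2]-h[3])))
for p in [(395,135),(460,185),(408,240),(345,200)]:
    v=(W(p,.133)-c)[:2];print(np.hypot(*v),(np.degrees(np.arctan2(v[1],v[0]))-45)%90)
f='pics/w9.npz'
c=W((476,210),.133);print(c)
for p in [(483,158),(532,220),(475,268),(420,212)]:
    v=(W(p,.133)-c)[:2];print(np.hypot(*v),(np.degrees(np.arctan2(v[1],v[0]))-45)%90)
h=[W(p,.133)[:2] for p in [(382,210),(570,210),(476,116),(476,303)]];print(np.mean(h,0),np.hypot(*(h[0]-h[1])),np.hypot(*(h[2]-h[3])))
```

```text
[0.55142847 0.07957535 0.133     ]
[0.55143537 0.07938219] 0.025100257346277785 0.024813208323739844
0.006880425955070242 48.95633469912568
0.007613985709798752 45.4967942139083
0.00684658824633866 50.30643084065156
0.007341209673322337 54.46177922458887
[0.55108007 0.07972459 0.133     ]
0.006821900101548918 46.72082930094487
0.0075029041288330964 43.84731104834132
0.007646457351619809 53.61137472023442
0.007273941241792144 55.72259392892104
[0.55116671 0.07972833] 0.024595098358014177 0.02451826582782951
```

Emit:
send_rows:
  rows:
    - [0,0,0.1,0]
    - [0,0,0.25,0]
    - [0,0,0.45,0]
    - [0,0,0.6,0]
    - [0.1,-0.2,0.6,0.01]
    - [0.2,-0.4,0.6,0.02]
    - [0.311,-0.636,0.6,0.028]
    - [0.311,-0.636,0.55,0.028]
    - [0.311,-0.636,0.5,0.028]
    - [0.311,-0.636,0.5,0.028]
    - [0.311,-0.636,0.5,0.028]

```text
time: 16.77
eef_pos: [0.5504, 0.0819, 0.234]
tcp_rot: [0.34, 0.94, 0.0, -0.0]
contact_force: [0.3, -0.4, -0.6]
opening: 0.282
```

Run:
```python
from h import *
grab('wrist','pics/w14.png');s=monitor.get_state(); print(s['time'],s['eef_pos'],s['tcp_rot'],s['contact_force'],s['wrist_torque'],s['opening'])
grab('scene','pics/s14.png');grab('side','pics/d14.png')
a=cv2.imread('pics/s14.png')[110:210,220:350];b=cv2.imread('pics/d14.png')[90:190,180:310]
cv2.imwrite('pics/c15.png',cv2.resize(np.hstack([a,b]),None,fx=3,fy=3,interpolation=cv2.INTER_CUBIC))
```

```text
16.825 [0.55066937 0.08191505 0.23458419] [3.40441857e-01 9.40265470e-01 2.28682324e-04 3.67116271e-04] [-0.00666994  0.69284172  0.16203961] [-0.04154422 -0.0038355  -0.03877386] 0.28279753938521585
```

View pics/w14.png

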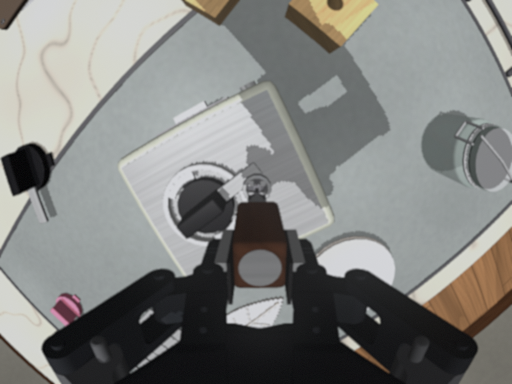

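View pics/c15.png

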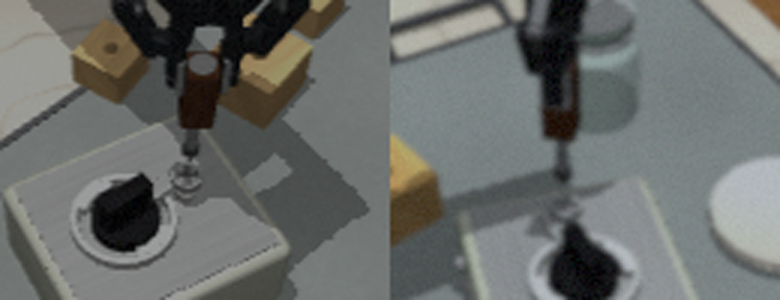

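Run:
```python
from h import *
crop('pics/w14.png',220,150,300,215,9,'pics/c16.png')
```

```text
(no output)
```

View pics/c16.png

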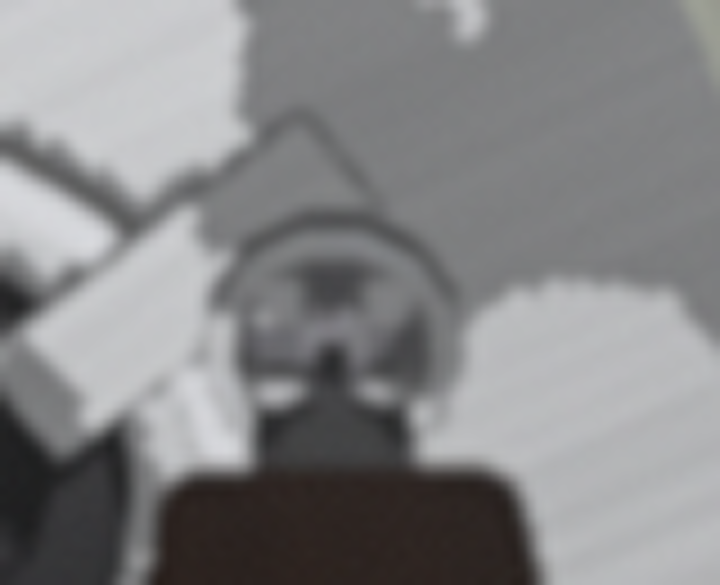

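Run:
```python
from h import *
f='pics/w14.npz'
W=lambda p,z: onz('wrist',(220+p[0]/9,150+p[1]/9),z,f)
print(W((332,345),.1556),W((333,385),.1556))
print(W((336,347),.133),W((345,330),.133))
for P in [(.5512,.0796,.133),(.5512,.0796,.126),(.5507,.0819,.1556),(.5512,.0796,.1556)]: print(P,(np.array(proj('wrist',P,f))-[220,150])*9)
```

```text
[0.54585684 0.08429367 0.1556    ] [0.54878537 0.08195551 0.1556    ]
[0.55134013 0.07995661 0.133     ] [0.55057159 0.08175028 0.133     ]
(0.5512, 0.0796, 0.133) [332.29820276 348.17832142]
(0.5512, 0.0796, 0.126) [332.8866695  328.10642507]
(0.5507, 0.0819, 0.1556) [346.21135921 400.97447505]
(0.5512, 0.0796, 0.1556) [330.18216244 420.58551064]
```

Emit:
send_rows:
  rows:
    - [0.004,-0.003,-0.02,0.006]
    - [0.004,-0.003,-0.04,0.008]
    - [0.004,-0.003,-0.04,0.008]
    - [0.004,-0.003,-0.04,0.008]

```text
time: 17.42
eef_pos: [0.552, 0.0799, 0.2222]
tcp_rot: [0.318, 0.948, 0.0, 0.0]
contact_force: [0.6, -0.6, -0.6]
opening: 0.285
```

Run:
```python
from h import *
grab('wrist','pics/w15.png');s=monitor.get_state(); print(s['time'],s['eef_pos'],s['tcp_rot'],s['contact_force'],s['opening'])
grab('scene','pics/s15.png');grab('side','pics/d15.png')
a=cv2.imread('pics/s15.png')[140:190,260:310];b=cv2.imread('pics/d15.png')[130:180,210:260];c=cv2.imread('pics/w15.png')[160:210,233:283]
cv2.imwrite('pics/c17.png',cv2.resize(np.hstack([a,b,c]),(798,266),interpolation=cv2.INTER_CUBIC))
f='pics/w15.npz'
for P in [(.5512,.0796,.133),(.5512,.0796,.1436)]: print(P,(np.array(proj('wrist',P,f))-[233,160])*5.32+[532,0])
```

```text
17.475 [0.55209931 0.079865   0.22234776] [3.17645263e-01 9.48209590e-01 6.44304408e-05 2.37286206e-04] [ 0.39104735 -0.24155417 -1.2052282 ] 0.2889219591668221
(0.5512, 0.0796, 0.133) [661.94894221 157.87057152]
(0.5512, 0.0796, 0.1436) [661.47886646 178.25280453]
```

View pics/c17.png

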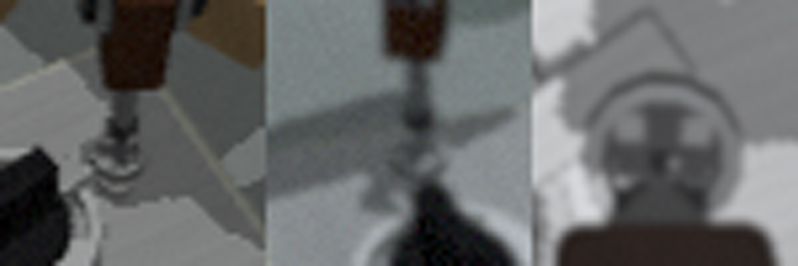

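Emit:
send_rows:
  rows:
    - [0,0,-0.015,0]
    - [0,0,-0.025,0]
    - [0,0,-0.033,0]
    - [0,0,-0.04,0]
    - [0,0,-0.04,0]

```text
time: 18.2
eef_pos: [0.5519, 0.0798, 0.2098]
tcp_rot: [0.318, 0.948, -0.0, -0.0]
contact_force: [-0.1, -0.3, -0.4]
opening: 0.284
```

Emit:
send_rows:
  rows:
    - [0,0,-0.007,0]
    - [0,0,-0.01,0]
    - [0,0,-0.013,0]
    - [0,0,-0.013,0]

```text
time: 18.7
eef_pos: [0.552, 0.0798, 0.2061]
tcp_rot: [0.318, 0.948, -0.0, -0.0]
contact_force: [-0.2, 0.1, -0.3]
opening: 0.286
```

Emit:
send_rows:
  rows:
    - [0,0,-0.004,0]
    - [0,0,-0.007,0]
    - [0,0,-0.007,0]

```text
time: 19.08
eef_pos: [0.552, 0.0798, 0.2041]
tcp_rot: [0.318, 0.948, 0.0, 0.0]
contact_force: [-0.7, 0.3, -1.7]
opening: 0.284
```

Emit:
send_rows:
  rows:
    - [0,0,-0.004,0]
    - [0,0,-0.007,0]
    - [0,0,-0.007,0]

```text
time: 19.45
eef_pos: [0.5523, 0.0798, 0.2037]
tcp_rot: [0.317, 0.948, -0.0, 0.001]
contact_force: [-2.8, 0.1, 5.9]
opening: 0.283
```

Run:
```python
from h import *
grab('wrist','pics/w16.png');s=monitor.get_state(); print(s['time'],s['eef_pos'],s['tcp_rot'],s['contact_force'],s['opening'])
grab('scene','pics/s16.png');grab('side','pics/d16.png')
a=cv2.imread('pics/s16.png')[140:190,260:310];b=cv2.imread('pics/d16.png')[130:180,210:260];c=cv2.imread('pics/w16.png')[160:210,233:283]
cv2.imwrite('pics/c18.png',cv2.resize(np.hstack([a,b,c]),(798,266),interpolation=cv2.INTER_CUBIC))
```

```text
19.5 [0.552361   0.07972776 0.2036849 ] [3.17517303e-01 9.48252321e-01 5.68721380e-06 5.44965720e-04] [-1.44945285  0.39529913  5.18787648] 0.2801435368250633
```

View pics/c18.png

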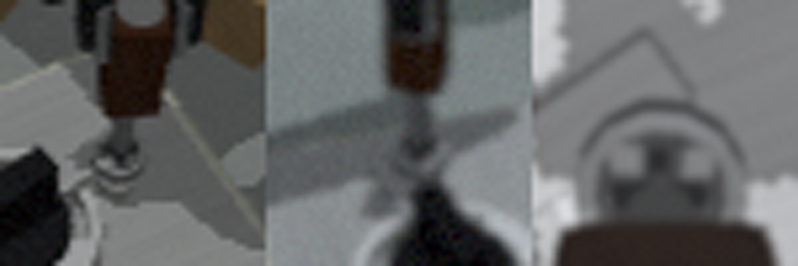

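Emit:
send_rows:
  rows:
    - [0,0,-0.002,-0.01]
    - [0,0,-0.0022,-0.03]
    - [0,0,-0.0027,-0.05]
    - [0,0,-0.0032,-0.07]
    - [0,0,-0.0037,-0.09]
    - [0,0,-0.0042,-0.11]
    - [0,0,-0.0047,-0.13]
    - [0,0,-0.0052,-0.15]
    - [0,0,-0.0057,-0.17]
    - [0,0,-0.0062,-0.19]
    - [0,0,-0.0067,-0.21]
    - [0,0,-0.0072,-0.23]
    - [0,0,-0.0077,-0.25]
    - [0,0,-0.0077,-0.25]

```text
time: 21.35
eef_pos: [0.5525, 0.0784, 0.2021]
tcp_rot: [0.895, 0.446, -0.0, 0.002]
contact_force: [-3.0, -2.7, 7.1]
opening: 0.291
```

Run:
```python
from h import *
grab('wrist','pics/w17.png');s=monitor.get_state(); print(s['time'],s['eef_pos'],s['tcp_rot'],s['contact_force'],s['wrist_torque'],s['opening'],s['qpos'])
crop('pics/w17.png',210,140,310,215,7,'pics/c19.png')
```

```text
21.4 [0.55246354 0.07834257 0.2020793 ] [ 8.94870230e-01  4.46321566e-01 -4.35287097e-04  2.03522841e-03] [-2.61399931 -3.64099027  7.7364925 ] [-7.76123187e-01  7.44489309e-01 -2.96210202e-04] 0.2862544018555502 [-0.03909764  0.04854449  1.88839847 -0.00427249  1.20345829  0.60792747]
```

View pics/c19.png

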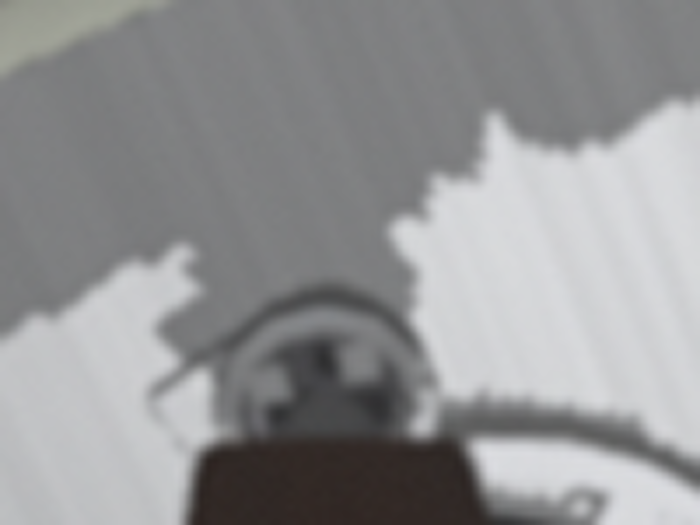

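Emit:
send_rows:
  rows:
    - [0,0,-0.001,-0.02]
    - [0,0,-0.0015,-0.04]
    - [0,0,-0.002,-0.06]
    - [0,0,-0.0025,-0.08]
    - [0,0,-0.003,-0.1]
    - [0,0,-0.0035,-0.12]
    - [0,0,-0.004,-0.14]
    - [0,0,-0.0045,-0.16]
    - [0,0,-0.005,-0.18]
    - [0,0,-0.0055,-0.2]
    - [0,0,-0.006,-0.22]
    - [0,0,-0.0063,-0.24]
    - [0,0,-0.0063,-0.24]

```text
time: 23.02
eef_pos: [0.5504, 0.0778, 0.2001]
tcp_rot: [0.958, -0.287, -0.002, 0.004]
contact_force: [-8.1, -4.1, 12.0]
opening: 0.286
```

Run:
```python
from h import *
grab('wrist','pics/w18.png');s=monitor.get_state(); print(s['time'],s['eef_pos'],s['tcp_rot'],s['contact_force'],s['wrist_torque'],s['opening'],s['qpos'])
crop('pics/w18.png',210,140,310,215,7,'pics/c20.png')
```

```text
23.075 [0.55036122 0.07779015 0.20011228] [ 0.95792017 -0.28700581 -0.00198609  0.00356073] [-6.89684585 -4.26603339 11.7773537 ] [-1.21765292  2.05593644  0.02027007] 0.2876040771251808 [-0.03935671  0.0496221   1.89102255 -0.00632225  1.20657563  2.11591269]
```

View pics/c20.png

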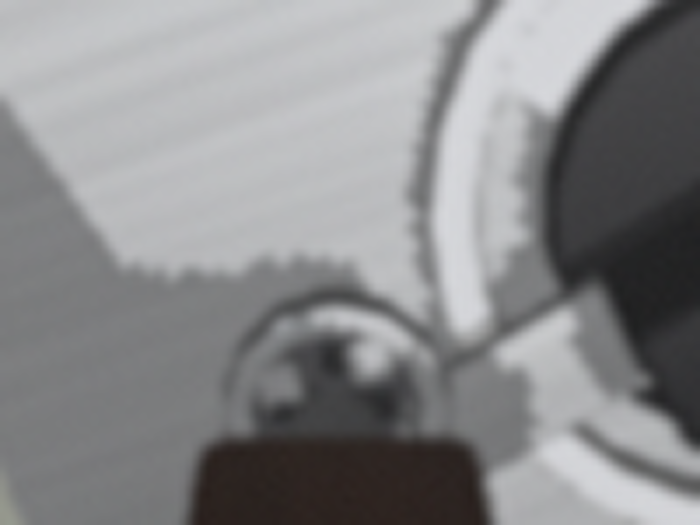

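Emit:
send_rows:
  rows:
    - [-0.003,-0.002,-0.0003,-0.015]
    - [-0.003,-0.002,-0.0006,-0.03]
    - [-0.003,-0.002,-0.0009,-0.045]
    - [-0.003,-0.002,-0.001,-0.055]
    - [-0.003,-0.002,-0.001,-0.055]

```text
time: 23.7
eef_pos: [0.5496, 0.0783, 0.2]
tcp_rot: [0.895, -0.447, -0.002, 0.003]
contact_force: [-7.6, -3.0, 11.7]
opening: 0.287
```

Run:
```python
from h import *
s=monitor.get_state(); print(s['time'],s['eef_pos'],s['tcp_rot'],s['contact_force'],s['wrist_torque'],s['opening'],s['qpos'])
print(90-2*np.degrees(np.arctan2(*s['tcp_rot'][:2])))
```

```text
23.7 [0.54956727 0.07826296 0.20001293] [ 0.89463806 -0.44678056 -0.00156915  0.00272102] [-7.63678459 -3.04220592 11.68377584] [-0.59116227  1.99971251  0.44475313] 0.28659255703699754 [-0.03959919  0.04756526  1.89334567 -0.00393015  1.20578205  2.45894138]
-143.0749118890095
```

Emit:
send_rows:
  rows:
    - [-0.002,0,0,-0.008]
    - [-0.002,0,0,-0.016]
    - [-0.002,0,0,-0.016]

```text
time: 24.08
eef_pos: [0.5491, 0.0783, 0.2]
tcp_rot: [0.871, -0.491, -0.001, 0.003]
contact_force: [-6.8, -3.0, 12.2]
opening: 0.285
```

Run:
```python
from h import *
grab('wrist','pics/w19.png');s=monitor.get_state(); print(s['time'],s['eef_pos'],s['tcp_rot'],s['contact_force'],s['wrist_torque'],s['opening'],s['qpos'])
print(90-2*np.degrees(np.arctan2(*s['tcp_rot'][:2])))
crop('pics/w19.png',190,140,330,245,5,'pics/c21.png')
```

```text
24.125 [0.54913488 0.07831359 0.19999396] [ 0.87126925 -0.49079669 -0.00118428  0.00266389] [-8.88720013 -1.18949252 11.75523793] [-0.57857248  1.83015786  0.56748038] 0.28384712119950484 [-0.03954232  0.04631537  1.89467964 -0.0039209   1.20513755  2.55867692]
-148.78619264482583
```

View pics/c21.png

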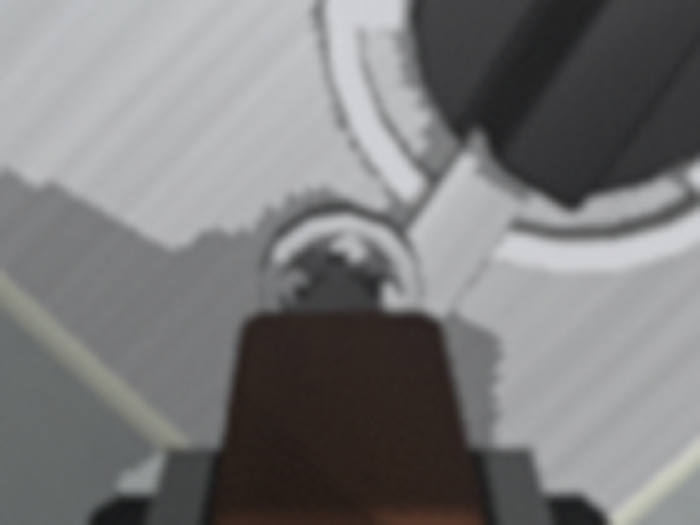

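Emit:
send_rows:
  rows:
    - [0,0,0.003,0.018]
    - [0,0,0.006,0.018]
    - [0,0,0.03,0.018]
    - [0,0,0.06,0.018]
    - [0,0,0.1,0.018]
    - [0,0,0.1,0.018]

```text
time: 24.88
eef_pos: [0.5527, 0.0794, 0.2315]
tcp_rot: [0.897, -0.443, 0.003, -0.002]
contact_force: [0.2, 0.0, -1.0]
opening: 0.282
```

Run:
```python
from h import *
grab('wrist','pics/w20.png');s=monitor.get_state(); print(s['time'],s['eef_pos'],s['tcp_rot'],s['contact_force'],s['wrist_torque'],s['opening'],s['qpos'])
print(90-2*np.degrees(np.arctan2(*s['tcp_rot'][:2])))
crop('pics/w20.png',190,130,330,235,5,'pics/c22.png')
```

```text
24.925 [0.55210275 0.07941505 0.2305129 ] [ 0.89677089 -0.44248616  0.00244189 -0.00141419] [-0.61755167 -0.57435937 -1.56539969] [-0.01646988  0.06748765  0.05136552] 0.2880035623375965 [-3.93131239e-02  2.00715852e-02  1.86432278e+00  6.28158899e-04
  1.25158628e+00  2.44802991e+00]
-142.52545673384265
```

View pics/c22.png

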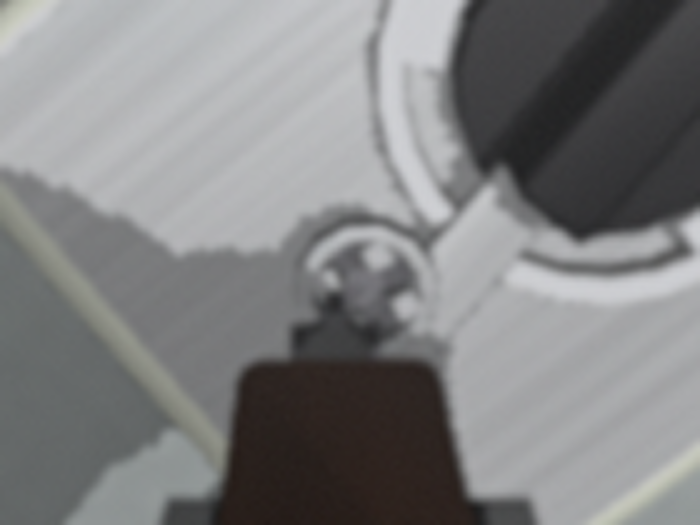

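Run:
```python
from h import *
crop('pics/w20.png',245,168,285,205,16,'pics/c23.png')
```

```text
(no output)
```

View pics/c23.png

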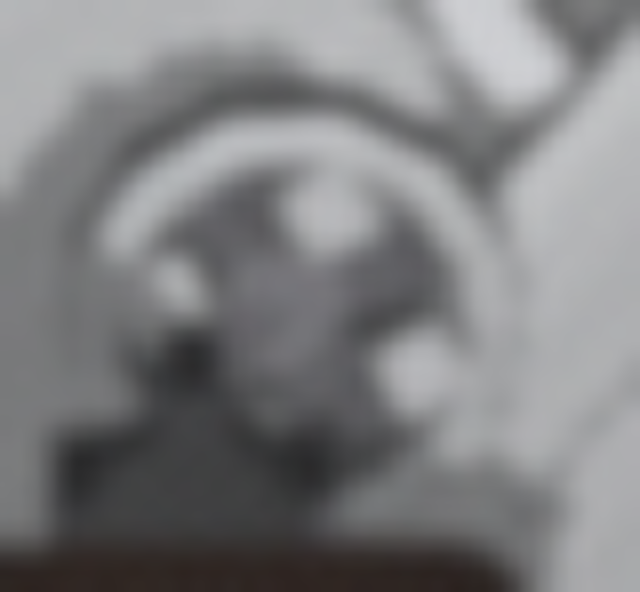

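Run:
```python
from h import *
f='pics/w20.npz'
W=lambda p,z: onz('wrist',(245+p[0]/16,168+p[1]/16),z,f)
z=.129
c=W((295,320),z)
# head rim: outer points
h=[W(p,z)[:2] for p in [(95,240),(180,140),(300,100),(420,150),(495,250)]]
Q=np.array(h);A=np.c_[2*Q,np.ones(len(Q))];s=np.linalg.lstsq(A,(Q**2).sum(1),rcond=None)[0];cc=s[:2];print('rim c',cc,np.sqrt(s[2]+cc@cc),'c',c)
print((np.array(proj('wrist',[*cc,z],f))-[245,168])*16)
for C in (c[:2],cc):
  for p in [(325,215),(170,285),(410,375)]:
    v=(W(p,z)[:2]-C);print(np.hypot(*v),(np.degrees(np.arctan2(v[1],v[0]))-45)%90)
  for p in [(215,205),(410,255)]:
    v=(W(p,z)[:2]-C);print('slot',np.hypot(*v),(np.degrees(np.arctan2(v[1],v[0])))%90)
i=[W(p,z)[:2] for p in [(170,285),(325,215),(410,375)]]
v=i[1]-i[0];print('edge',np.degrees(np.arctan2(v[1],v[0]))%90,np.hypot(*v));v=i[2]-i[1];print('edge',np.degrees(np.arctan2(v[1],v[0]))%90,np.hypot(*v)); print('mid',(i[0]+i[2])/2)
```

```text
rim c [0.55146943 0.0779055 ] 0.01156384723993719 c [0.55092151 0.07844132 0.129     ]
[293.08352005 306.87582189]
0.006255924572601795 67.32911325121714
0.0072158275377646125 66.26755740392188
0.007165819039938083 56.066633471070645
slot 0.007952089361992385 71.33445758883367
slot 0.007373836015532686 68.0770169865564
0.005560393435817697 64.20262711101896
0.00693479814904814 72.04482921449791
0.0076268509042626545 51.32071074511802
slot 0.007269101493501448 73.95438845886255
slot 0.007116679700518542 62.364685896970016
edge 62.64677057750194 0.009462141261886957
edge 64.8815883155811 0.010392114651699189
mid [0.55076743 0.07906225]
```

Emit:
send_rows:
  rows:
    - [0.002,-0.008,0,0.03]
    - [0.002,-0.008,0,0.06]
    - [0.002,-0.008,0,0.09]
    - [0.002,-0.008,0,0.12]
    - [0.002,-0.008,0,0.15]
    - [0.002,-0.008,0,0.18]
    - [0.002,-0.008,0,0.21]
    - [0.002,-0.008,0,0.24]
    - [0.002,-0.008,0,0.27]
    - [0.002,-0.008,0,0.3]
    - [0.002,-0.008,0,0.323]
    - [0.002,-0.008,0,0.323]
    - [0.002,-0.008,-0.02,0.323]
    - [0.002,-0.008,-0.02,0.323]
    - [0.002,-0.008,-0.02,0.323]

```text
time: 26.8
eef_pos: [0.551, 0.0769, 0.2213]
tcp_rot: [0.849, 0.528, -0.0, -0.0]
contact_force: [-1.1, 0.6, -1.8]
opening: 0.284
```

Run:
```python
from h import *
grab('wrist','pics/w21.png');s=monitor.get_state(); print(s['time'],s['eef_pos'],s['tcp_rot'],s['contact_force'],s['opening'])
print(90-2*np.degrees(np.arctan2(*s['tcp_rot'][:2])))
crop('pics/w21.png',235,158,285,205,12,'pics/c24.png')
```

```text
26.85 [0.55110583 0.07681339 0.22140961] [ 8.49259039e-01  5.27976405e-01 -2.85739104e-06 -1.61049471e-05] [-0.34143066 -0.02937996 -0.3525802 ] 0.2867174638733343
-26.2623393001346
```

View pics/c24.png

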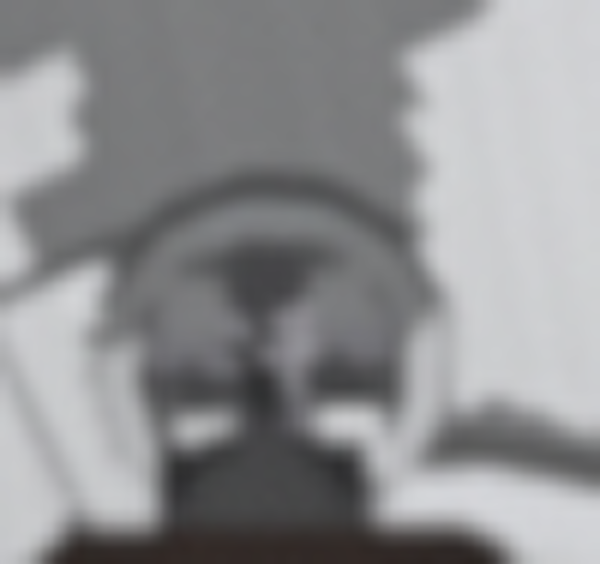

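Run:
```python
from h import *
for f,o,s,sl,tips,zs,zt in [('pics/w21.npz',(235,158),12,(270,385),[(265,335),(265,350),(265,365)],.129,.1423),('pics/w15.npz',(233,160),5.32,(132,157),[(130,145),(130,150)],.133,.1433)]:
    W=lambda p,z: onz('wrist',(o[0]+p[0]/s,o[1]+p[1]/s),z,f)
    T=np.load(f)['T']; yv=T[:2,0]/np.hypot(*T[:2,0]); xv=np.array([-yv[1],yv[0]])
    S=W(sl,zs)[:2]; print('S',S)
    for t in tips:
        d=W(t,zt)[:2]-S; d2=W(t,zt+.004)[:2]-S; print(t,'tool x',(d@xv).round(4),'minus4->',(d@xv-.004).round(4),'shoulder minus7',(d2@xv-.007).round(4),'y',(d@yv).round(4))
```

```text
S [0.55067086 0.07770175]
(265, 335) tool x 0.0076 minus4-> 0.0036 shoulder minus7 0.0018 y -0.0002
(265, 350) tool x 0.0066 minus4-> 0.0026 shoulder minus7 0.0007 y -0.0002
(265, 365) tool x 0.0055 minus4-> 0.0015 shoulder minus7 -0.0003 y -0.0002
S [0.55128085 0.0799464 ]
(130, 145) tool x 0.005 minus4-> 0.001 shoulder minus7 -0.0008 y -0.0002
(130, 150) tool x 0.0042 minus4-> 0.0002 shoulder minus7 -0.0015 y -0.0002
```

Emit:
send_rows:
  rows:
    - [-0.002,-0.004,-0.01,0]
    - [-0.002,-0.004,-0.025,0]
    - [-0.002,-0.004,-0.035,0]
    - [-0.002,-0.004,-0.045,0]
    - [-0.002,-0.004,-0.055,0]
    - [-0.002,-0.004,-0.055,0]

```text
time: 27.6
eef_pos: [0.5504, 0.0758, 0.2048]
tcp_rot: [0.849, 0.528, 0.0, -0.0]
contact_force: [-0.5, -0.2, -0.9]
opening: 0.285
```

Run:
```python
from h import *
grab('wrist','pics/w22.png');s=monitor.get_state(); print(s['time'],s['eef_pos'],s['contact_force'],s['wrist_torque'])
crop('pics/w22.png',235,158,285,205,12,'pics/c25.png')
```

```text
27.65 [0.55042909 0.07576402 0.20481544] [-1.4088948   0.7934176  -1.35292351] [ 0.12433699 -0.00046045 -0.03932452]
```

View pics/c25.png

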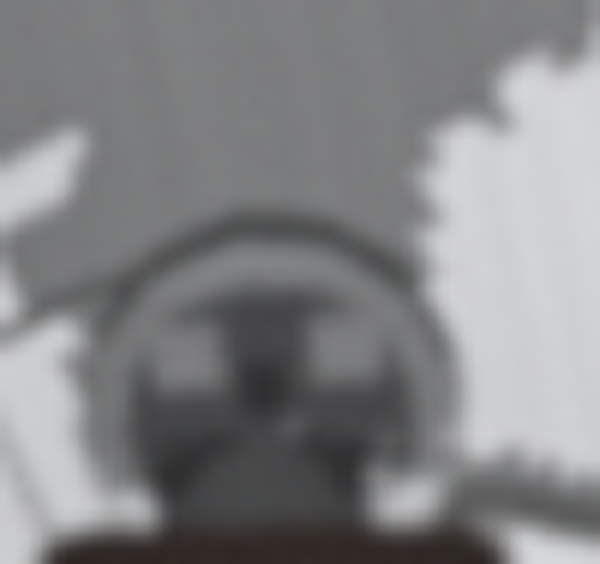

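Emit:
send_rows:
  rows:
    - [0,0,-0.005,0]
    - [0,0,-0.01,0]
    - [0,0,-0.014,0]
    - [0,0,-0.014,0]

```text
time: 28.15
eef_pos: [0.551, 0.076, 0.2007]
tcp_rot: [0.849, 0.528, 0.001, 0.0]
contact_force: [1.4, 2.2, -0.6]
opening: 0.281
```

Emit:
send_rows:
  rows:
    - [0,0,-0.003,0]
    - [0,0,-0.006,0]
    - [0,0,-0.006,0]

```text
time: 28.52
eef_pos: [0.5511, 0.0759, 0.2003]
tcp_rot: [0.849, 0.528, 0.001, 0.0]
contact_force: [0.0, 2.5, 6.3]
opening: 0.288
```

Emit:
send_rows:
  rows:
    - [0,0.001,-0.001,-0.02]
    - [0,0.001,-0.0015,-0.04]
    - [0,0.001,-0.002,-0.06]
    - [0,0.001,-0.0025,-0.08]
    - [0,0.001,-0.0025,-0.08]

```text
time: 29.15
eef_pos: [0.551, 0.0765, 0.2003]
tcp_rot: [0.954, 0.301, 0.001, -0.0]
contact_force: [-0.7, 2.5, 7.0]
opening: 0.283
```

Run:
```python
from h import *
s=monitor.get_state(); print(s['time'],s['eef_pos'],s['contact_force'],s['wrist_torque'],90-2*np.degrees(np.arctan2(*s['tcp_rot'][:2])))
```

```text
29.15 [0.55103208 0.0764536  0.20025835] [-0.66422648  2.50368419  7.02015094] [0.76871927 0.21796686 0.53686953] -54.931150115931814
```

Emit:
send_rows:
  rows:
    - [0,0,-0.0005,-0.01]
    - [0,0,-0.001,-0.02]
    - [0,0,-0.001,-0.02]

```text
time: 29.52
eef_pos: [0.5508, 0.0763, 0.2002]
tcp_rot: [0.97, 0.241, 0.0, 0.0]
contact_force: [-1.8, 2.4, 8.4]
opening: 0.284
```

Run:
```python
from h import *
grab('wrist','pics/w23.png');s=monitor.get_state(); print(s['time'],s['eef_pos'],s['contact_force'],s['wrist_torque'],90-2*np.degrees(np.arctan2(*s['tcp_rot'][:2])))
crop('pics/w23.png',235,158,285,205,12,'pics/c26.png')
```

```text
29.575 [0.55083927 0.0762794  0.20016546] [-1.98788455  3.74023359  8.6847949 ] [0.71955048 0.43862583 0.64440827] -62.03781601532933
```

View pics/c26.png

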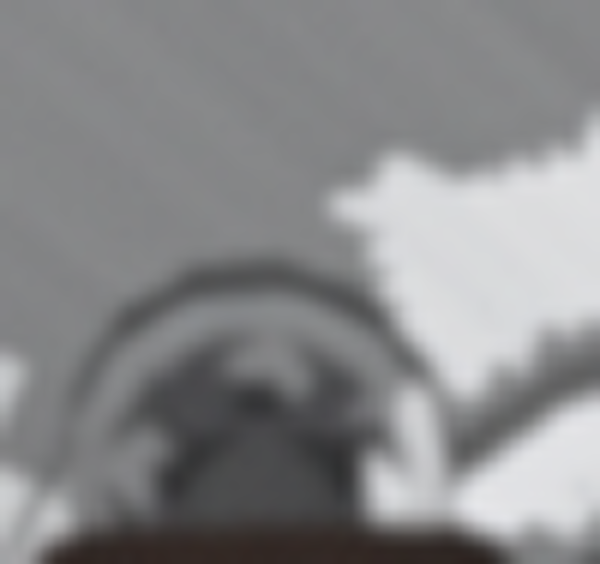

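Emit:
send_rows:
  rows:
    - [0,0,0,0.02]
    - [0,0,0,0.04]
    - [0,0,0.002,0.06]
    - [0,0,0.004,0.08]
    - [0,0,0.03,0.08]
    - [0,0,0.07,0.08]
    - [0,0,0.07,0.08]
    - [0,0,0.07,0.08]

```text
time: 30.58
eef_pos: [0.5502, 0.0756, 0.2187]
tcp_rot: [0.881, 0.474, -0.001, 0.0]
contact_force: [0.2, 0.3, -1.7]
opening: 0.285
```

Run:
```python
from h import *
grab('wrist','pics/w24.png');s=monitor.get_state(); print(s['time'],s['eef_pos'],s['contact_force'],s['wrist_torque'],90-2*np.degrees(np.arctan2(*s['tcp_rot'][:2])))
crop('pics/w24.png',235,158,285,205,12,'pics/c27.png')
grab('scene','pics/s24.png');grab('side','pics/d24.png')
a=cv2.imread('pics/s24.png')[140:190,260:310];b=cv2.imread('pics/d24.png')[130:180,210:260]
a0=cv2.imread('pics/scene0.png')[140:190,260:310];b0=cv2.imread('pics/side0.png')[130:180,210:260]
cv2.imwrite('pics/c28.png',cv2.resize(np.vstack([np.hstack([a,b]),np.hstack([a0,b0])]),None,fx=6,fy=6,interpolation=cv2.INTER_CUBIC))
```

```text
30.625 [0.55007241 0.07566622 0.21839808] [ 0.2141238   0.05890007 -1.32972181] [-0.00983905  0.0161513   0.01387257] -33.458418106516916
```

View pics/c27.png

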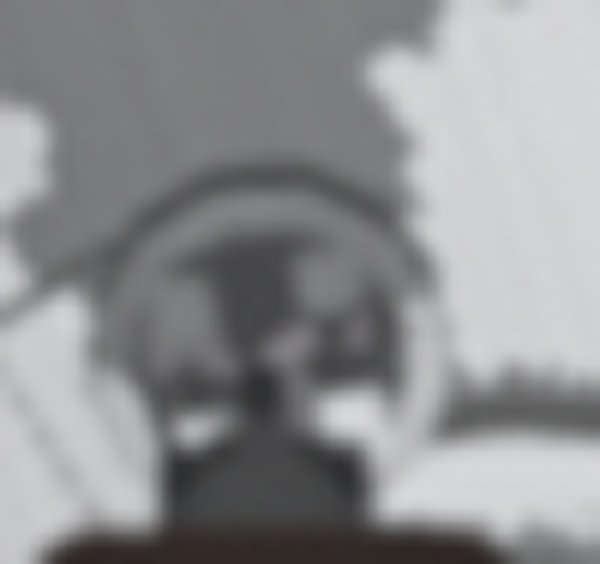

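View pics/c28.png

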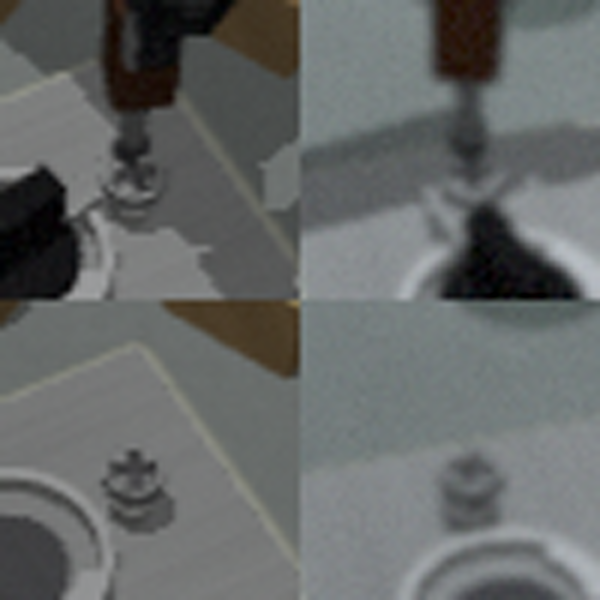

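Emit:
send_rows:
  rows:
    - [0.002,0.004,-0.005,0.013]
    - [0.002,0.004,-0.01,0.026]
    - [0.002,0.004,-0.025,0.026]
    - [0.002,0.004,-0.04,0.026]
    - [0.002,0.004,-0.05,0.026]
    - [0.002,0.004,-0.055,0.026]
    - [0.002,0.004,-0.055,0.026]

```text
time: 31.6
eef_pos: [0.5511, 0.0771, 0.2023]
tcp_rot: [0.839, 0.544, -0.0, -0.0]
contact_force: [0.3, -0.6, -0.8]
opening: 0.281
```

Emit:
send_rows:
  rows:
    - [0,0,-0.003,0]
    - [0,0,-0.006,0]
    - [0,0,-0.006,0]

```text
time: 31.98
eef_pos: [0.5511, 0.0771, 0.2007]
tcp_rot: [0.839, 0.544, 0.0, 0.0]
contact_force: [0.6, 0.1, -0.7]
opening: 0.287
```

Run:
```python
from h import *
grab('wrist','pics/w25.png');s=monitor.get_state(); print(s['time'],s['eef_pos'],s['contact_force'],s['wrist_torque'],90-2*np.degrees(np.arctan2(*s['tcp_rot'][:2])))
crop('pics/w25.png',235,158,285,205,12,'pics/c29.png')
```

```text
32.025 [0.55115196 0.0770862  0.20067342] [-0.6389377  -0.17631562 -1.07261555] [-0.00519728 -0.01327128 -0.00806757] -24.076812939585935
```

View pics/c29.png

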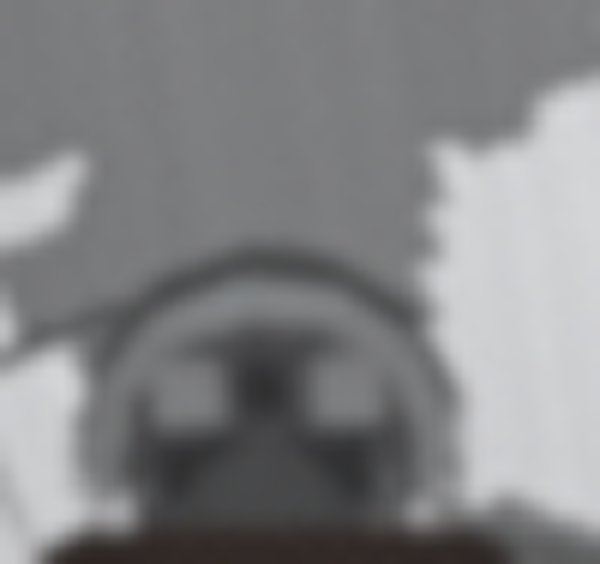

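Emit:
send_rows:
  rows:
    - [0,0,-0.003,0]
    - [0,0,-0.005,0]
    - [0,0,-0.005,0]

```text
time: 32.4
eef_pos: [0.5514, 0.0772, 0.2003]
tcp_rot: [0.839, 0.544, 0.0, 0.0]
contact_force: [-1.2, 0.3, 5.8]
opening: 0.284
```

Emit:
send_rows:
  rows:
    - [0,0,-0.003,0]
    - [0,0,-0.005,0]
    - [0,0,-0.005,0]

```text
time: 32.78
eef_pos: [0.5516, 0.0772, 0.2001]
tcp_rot: [0.839, 0.544, 0.001, 0.0]
contact_force: [-3.3, 0.7, 9.2]
opening: 0.282
```

Emit:
send_rows:
  rows:
    - [0,0,0,-0.015]
    - [0,0,0,-0.03]
    - [0,0,0,-0.03]

```text
time: 33.15
eef_pos: [0.5521, 0.0771, 0.2002]
tcp_rot: [0.887, 0.463, 0.001, 0.001]
contact_force: [-2.2, 0.5, 9.0]
opening: 0.285
```

```bash
cat > st.py <<'E'
from h import *
import sys
s=monitor.get_state(); print(s['time'],s['eef_pos'].round(4),s['contact_force'].round(1),s['wrist_torque'].round(2),90-2*np.degrees(np.arctan2(*s['tcp_rot'][:2])),s['opening'])
if len(sys.argv)>1:
    n=sys.argv[1]; grab('wrist',f'pics/w{n}.png'); crop(f'pics/w{n}.png',235,158,285,205,12,f'pics/z{n}.png')
E
python3 st.py 26
```

```text
33.15 [0.5521 0.0771 0.2002] [-2.2  0.5  9. ] [0.   0.52 0.07] -34.89062210256529 0.2853757745284669
```

View pics/z26.png

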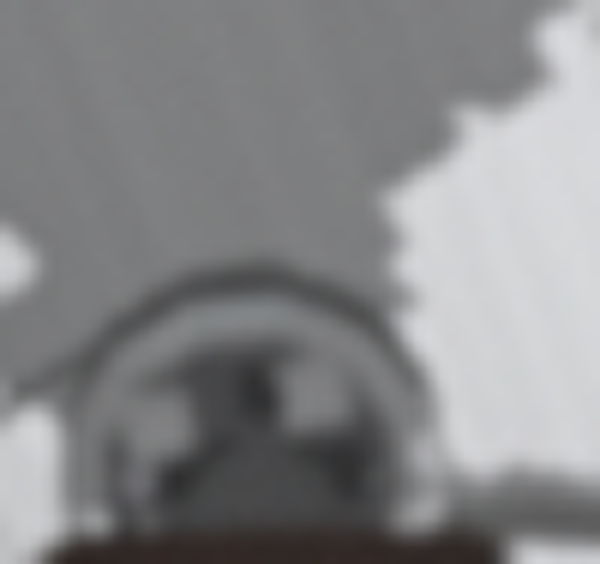

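Emit:
send_rows:
  rows:
    - [0,0,0,-0.015]
    - [0,0,0,-0.03]
    - [0,0,0,-0.03]

```text
time: 33.58
eef_pos: [0.5518, 0.0772, 0.2001]
tcp_rot: [0.926, 0.378, 0.001, 0.0]
contact_force: [-2.7, 1.2, 10.6]
opening: 0.285
```

```bash
python3 st.py 27
```

```text
33.575 [0.5518 0.0772 0.2001] [-2.7  1.2 10.6] [0.14 0.72 0.25] -45.62701316534299 0.28506673143519895
```

View pics/z27.png

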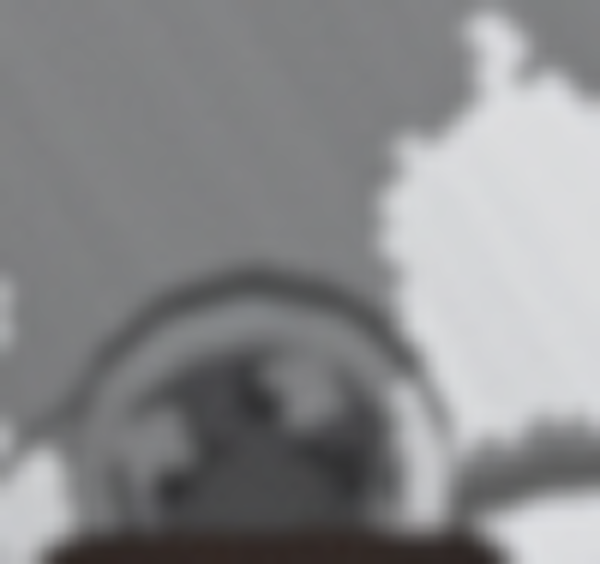

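Emit:
send_rows:
  rows:
    - [0,0,0,0.025]
    - [0,0,0,0.05]
    - [0,0,0.02,0.05]
    - [0,0,0.08,0.05]
    - [0,0,0.16,0.05]
    - [0,0,0.225,0.05]
    - [-0.05,0.1,0.225,0.08]
    - [-0.1,0.2,0.225,0.11]
    - [-0.15,0.32,0.225,0.14]
    - [-0.2,0.44,0.225,0.17]
    - [-0.27,0.55,0.225,0.2]
    - [-0.312,0.648,0.225,0.23]
    - [-0.312,0.648,0.225,0.2375]
    - [-0.312,0.648,0.225,0.2375]
    - [-0.312,0.648,0.1,0.2375]
    - [-0.312,0.648,-0.05,0.2375]
    - [-0.312,0.648,-0.1,0.2375]
    - [-0.312,0.648,-0.1,0.2375]
    - [-0.312,0.648,-0.1,0.2375]

```text
time: 36.0
eef_pos: [0.4589, 0.2719, 0.1698]
tcp_rot: [0.424, 0.906, 0.001, 0.001]
contact_force: [0.1, -0.0, -1.3]
opening: 0.283
```

```bash
python3 st.py 28; python3 -c "
from h import *
crop('pics/w28.png',160,100,360,250,4,'pics/c30.png')"
```

```text
36.0 [0.4589 0.2719 0.1698] [ 0.1 -0.  -1.3] [-0.   -0.04  0.01] 39.79449477926927 0.28340621073401545
```

View pics/c30.png

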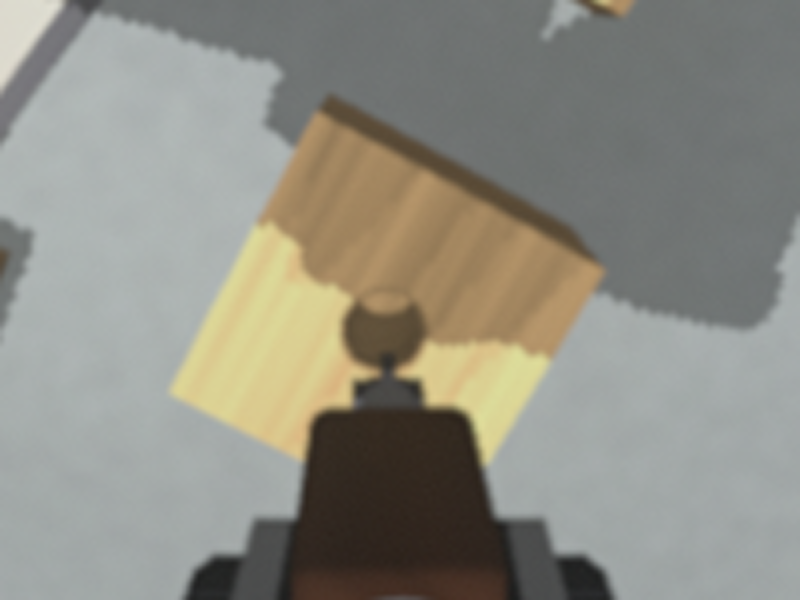

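Emit:
send_rows:
  rows:
    - [-0.001,0,-0.08,0]
    - [-0.001,0,-0.14,0]
    - [-0.001,0,-0.18,0]
    - [-0.001,0,-0.18,0]

```text
time: 36.55
eef_pos: [0.4566, 0.2713, 0.1126]
tcp_rot: [0.424, 0.906, -0.001, -0.001]
contact_force: [0.2, -0.6, -0.8]
opening: 0.282
```

Emit:
send_rows:
  rows:
    - [0,0,-0.04,0]
    - [0,0,-0.07,0]
    - [0,0,-0.09,0]
    - [0,0,-0.095,0]
    - [0,0,-0.095,0]

```text
time: 37.17
eef_pos: [0.4574, 0.2716, 0.0852]
tcp_rot: [0.424, 0.906, 0.0, 0.0]
contact_force: [0.1, -0.2, -1.0]
opening: 0.284
```

Emit:
send_rows:
  rows:
    - [0,0,-0.003,0]
    - [0,0,-0.003,0]
    - [0,0,-0.003,0]

```text
time: 37.55
eef_pos: [0.4575, 0.2717, 0.085]
tcp_rot: [0.424, 0.906, 0.0, 0.0]
contact_force: [-2.7, -0.8, 6.0]
opening: 0.289
```

Emit:
send_rows:
  rows:
    - [0,0,0,0]
    - [0,0,0,0]
    - [0,0,0,0]
    - [0,0,0,0]
    - [0,0,0,0]
    - [0,0,0,0]
  jaw: 0.3

```text
time: 38.3
eef_pos: [0.4572, 0.2715, 0.0842]
tcp_rot: [0.424, 0.906, 0.0, 0.0]
contact_force: [0.1, -0.5, -0.1]
opening: 0.704
```

Emit:
send_rows:
  rows:
    - [0,0,0.1,0]
    - [0,0,0.3,0]
    - [0,0,0.5,0]
    - [0,0,0.65,0]
    - [0.1,-0.2,0.65,0]
    - [0.2,-0.4,0.65,0]
    - [0.3,-0.5,0.65,0]
    - [0.3,-0.5,0.65,0]
    - [0.3,-0.5,0.65,0]

```text
time: 39.42
eef_pos: [0.5468, 0.1217, 0.2789]
tcp_rot: [0.424, 0.906, -0.0, -0.001]
contact_force: [0.4, 0.7, 0.1]
opening: 0.704
```

```bash
python3 st.py 29
```

```text
39.425 [0.5468 0.1217 0.2789] [0.4 0.7 0.1] [0.02 0.   0.01] 39.80812177410297 0.7035082587440018
```

View pics/w29.png

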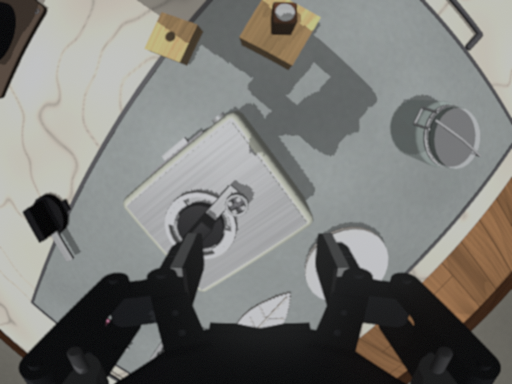

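Emit:
send_rows:
  rows:
    - [0,-0.12,-0.23,0]
    - [0,-0.12,-0.23,0]
    - [0,-0.12,-0.23,0]
    - [0,-0.12,-0.23,0]

```text
time: 39.98
eef_pos: [0.5482, 0.0864, 0.2124]
tcp_rot: [0.424, 0.906, 0.001, 0.001]
contact_force: [0.6, 0.2, 1.2]
opening: 0.701
```

```bash
python3 st.py 30; python3 -c "
from h import *
crop('pics/w30.png',170,140,330,260,5,'pics/c31.png')
grab('scene','pics/s30.png');grab('side','pics/d30.png')
a=cv2.imread('pics/s30.png')[85:205,210:340];b=cv2.imread('pics/d30.png')[105:225,140:270]
cv2.imwrite('pics/c32.png',cv2.resize(np.hstack([a,b]),None,fx=3,fy=3,interpolation=cv2.INTER_CUBIC))"
```

```text
39.975 [0.5482 0.0864 0.2124] [0.6 0.2 1.2] [0.03 0.   0.01] 39.8827648911617 0.701169847434174
```

View pics/c31.png

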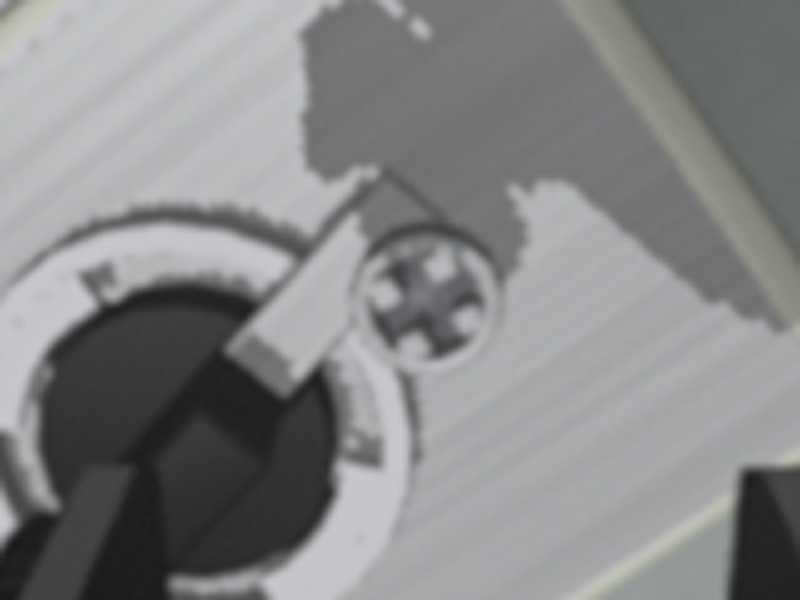

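View pics/c32.png

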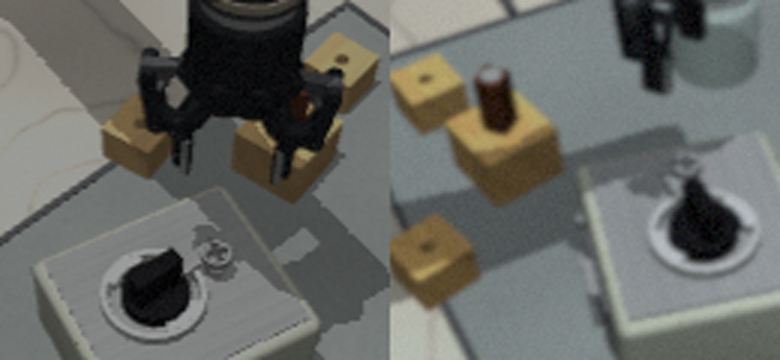

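Run:
```python
from h import *
f='pics/w30.npz'
W=lambda p,z: onz('wrist',(170+p[0]/5,140+p[1]/5),z,f)[:2]
# arm top z .119: left edge pts, near end corner
L=[W((228,348),.119),W((380,172),.119)]; R=[W((290,398),.119),W((352,330),.119)]
for e in (L,R): v=e[1]-e[0];print(np.degrees(np.arctan2(v[1],v[0])))
u=(L[1]-L[0])/np.hypot(*(L[1]-L[0])); n=np.array([u[1],-u[0]])
print('width',(R[0]-L[0])@n,(R[1]-L[0])@n)
for z in (.126,.129,.132):
  h=[W(p,z) for p in [(355,300),(500,300),(428,232),(428,370)]]; S=np.mean(h,0); print(z,S,'dia',np.hypot(*(h[0]-h[1])),np.hypot(*(h[2]-h[3])),'dist of axis from left edge',(S-L[0])@n)
i=[W(p,.129) for p in [(385,293),(440,262),(468,318),(415,345)]]
for a in range(4): v=i[(a+1)%4]-i[a]; print('slot',np.degrees(np.arctan2(v[1],v[0]))%90)
```

```text
89.25262022135274
88.60090682360654
width 0.014304507503270556 0.014500672190884717
0.126 [0.5517659  0.07910531] dia 0.024445746698364437 0.02463930681557641 dist of axis from left edge 0.0195643780561406
0.129 [0.55112509 0.07992651] dia 0.024135867799148444 0.024326974311780665 dist of axis from left edge 0.01891290896637003
0.132 [0.55048428 0.08074771] dia 0.02382598889993245 0.024014641807984988 dist of axis from left edge 0.018261439876599582
slot 70.41813485898938
slot 65.26051582794564
slot 68.33998588343374
slot 67.90474689018538
```

Run:
```python
from h import *
ims=[]
for n in ('w2','w6','w10','w30'):
    f=f'pics/{n}.npz'; im=cv2.imread(f'pics/{n}.png')
    # rectified top view: plane z=.131, 40mm square, 7px/mm, x right,y up
    z=.129 if n=='w30' else .133
    g=np.linspace(-.02,.02,280); X,Y=np.meshgrid(g,-g)
    mx=np.zeros(X.shape,np.float32);my=mx.copy()
    for i in range(280):
        for j in range(280):
            mx[i,j],my[i,j]=proj('wrist',[.5512+X[i,j],.0796+Y[i,j],z],f)
    ims.append(cv2.remap(im,mx,my,cv2.INTER_CUBIC))
cv2.imwrite('pics/c33.png',np.vstack([np.hstack(ims[:2]),np.hstack(ims[2:])]))
```

```text
(no output)
```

View pics/c33.png

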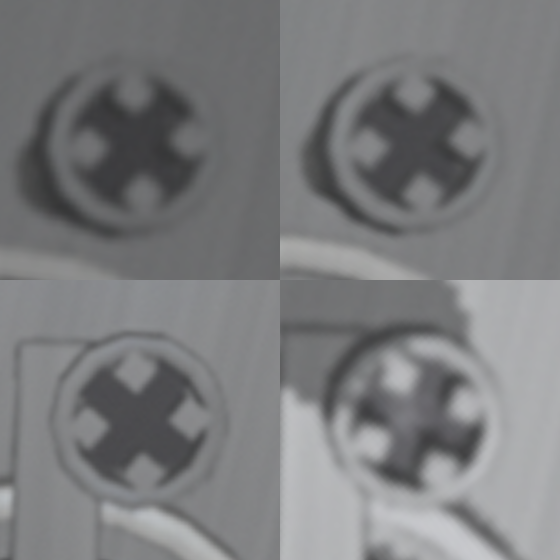

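Emit:
send_rows:
  rows:
    - [-0.037,-0.206,0,-0.025]
    - [-0.037,-0.206,0,-0.05]
    - [-0.037,-0.206,0,-0.08]
    - [-0.037,-0.206,0,-0.1]
    - [-0.037,-0.206,0,-0.115]
    - [-0.037,-0.206,-0.06,-0.115]
    - [-0.037,-0.206,-0.14,-0.115]
    - [-0.037,-0.206,-0.2,-0.115]
    - [-0.037,-0.206,-0.247,-0.115]
    - [-0.037,-0.206,-0.247,-0.115]

```text
time: 41.38
eef_pos: [0.5352, 0.0239, 0.1345]
tcp_rot: [0.717, 0.697, -0.001, -0.001]
contact_force: [0.1, -0.3, -0.2]
opening: 0.703
```

```bash
python3 st.py 31
```

```text
41.375 [0.5352 0.0239 0.1345] [ 0.1 -0.3 -0.2] [-0.    0.01 -0.02] -1.5485416665206628 0.7033650422656685
```

View pics/w31.png

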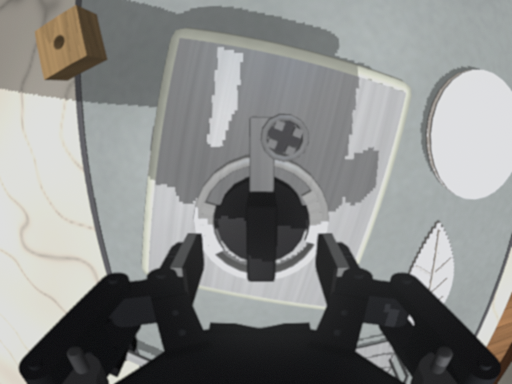

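Emit:
send_rows:
  rows:
    - [0,0,0,0]
    - [0,0,0,0]
    - [0,0,0,0]
    - [0,0,0,0]
    - [0,0,0,0]
    - [0,0,0,0]
  jaw: 1
  newtons: 40

```text
time: 42.18
eef_pos: [0.5366, 0.0236, 0.137]
tcp_rot: [0.717, 0.697, 0.0, 0.001]
contact_force: [-1.0, -1.1, 5.5]
opening: 0.149
```

```bash
python3 st.py 32
```

```text
42.175 [0.5366 0.0236 0.137 ] [-1.  -1.1  5.5] [0.04 0.11 0.05] -1.5668218246986783 0.14928036353562338
```

Emit:
send_rows:
  rows:
    - [0,0,0,0.005]
    - [0,0,0,0.01]
    - [0,0,0,0.01]

```text
time: 42.6
eef_pos: [0.5368, 0.0236, 0.137]
tcp_rot: [0.695, 0.719, 0.001, 0.001]
contact_force: [0.8, 0.9, 4.6]
opening: 0.15
```

```bash
python3 st.py 33
```

```text
42.6 [0.5368 0.0236 0.137 ] [0.8 0.9 4.6] [-0.02 -0.01 -0.09] 2.019200920346549 0.14972354617984213
```

View pics/w33.png

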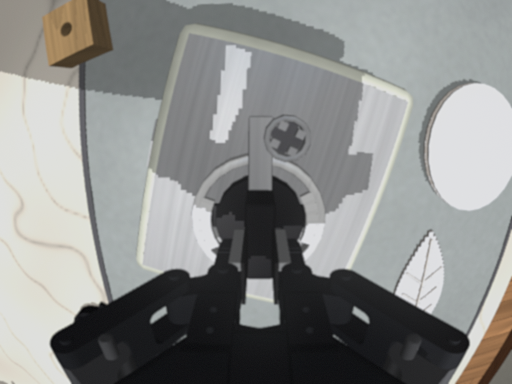

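Emit:
send_rows:
  rows:
    - [0,0,-0.001,-0.007]
    - [0,0,-0.001,-0.014]
    - [0,0,-0.001,-0.014]

```text
time: 43.02
eef_pos: [0.5369, 0.0236, 0.137]
tcp_rot: [0.725, 0.688, 0.001, 0.001]
contact_force: [0.1, 0.4, 5.4]
opening: 0.15
```

```bash
python3 st.py 34
```

```text
43.025 [0.5369 0.0236 0.137 ] [0.1 0.4 5.4] [0.06 0.12 0.15] -2.9836321463252062 0.14992299028858652
```

Emit:
send_rows:
  rows:
    - [0,0,0,0.001]
    - [0,0,0,0.001]
    - [0,0,0,0.001]
    - [0,0,0,0.001]
    - [0,0,0,0.001]
    - [0,0,0,0.001]
  jaw: 0.3

```text
time: 43.82
eef_pos: [0.5361, 0.0237, 0.1358]
tcp_rot: [0.723, 0.691, 0.0, -0.0]
contact_force: [-0.5, 0.1, 0.2]
opening: 0.703
```

Emit:
send_rows:
  rows:
    - [0,0,0.1,0]
    - [0,0,0.25,0]
    - [0,0,0.4,0]
    - [-0.1,0.1,0.4,0]
    - [-0.1,0.1,0.4,0]
    - [-0.1,0.1,0.4,0]

```text
time: 44.58
eef_pos: [0.5061, 0.0536, 0.2555]
tcp_rot: [0.723, 0.691, -0.0, 0.0]
contact_force: [1.2, 0.1, -0.0]
opening: 0.697
```

```bash
python3 st.py 35; python3 -c "
from h import *
crop('pics/w35.png',170,110,370,260,4,'pics/c34.png')"
```

```text
44.575 [0.5061 0.0536 0.2555] [ 1.2  0.1 -0. ] [-0.02 -0.01 -0.03] -2.631556178785445 0.6966281335110126
```

View pics/c34.png

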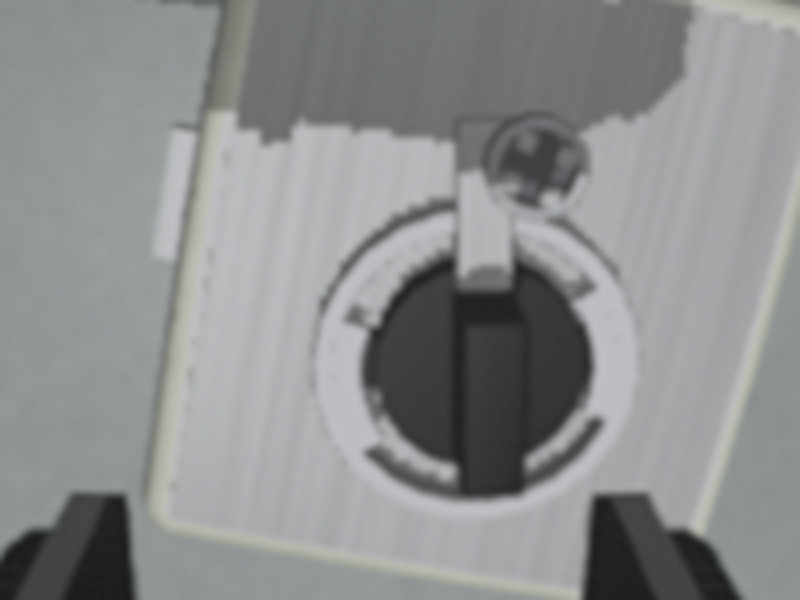

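Run:
```python
from h import *
s=monitor.get_state(); print(s['time'],s['contact_force']); print(workorder.sign_off())
```

```text
44.625 [-0.29765762  0.05860845  0.0743543 ]
the job is handed in; nothing more can be done
None
```

I handed the job in at about 44.6 s with every step done, but one check leaves it uncertain whether the screw is fully home.

**What I did**
- **Carrier:** I lowered the small black carrier through the collar gaps onto the deck. I then twisted it clockwise until its arm met the clamp screw.
- **Screw:** I turned it clockwise with the screwdriver only, pressing with about 6–12 N. I re-seated the bit twice to check the end stop.
- **Screwdriver:** I stood it back in the large block and released it. The other objects were left alone.

**Last checks**
- **Arm:** its far edge measured 19 mm from the screw axis, matching 14 mm of arm plus 5 mm of shank. It points at about 89°, where I expected 88°, and lies under the screw head. I measured this before the last regrip; the final picture still shows the arm against the shank and under the head.
- **Driver:** the camera pictures show it standing in its block.
- **Robot:** it was touching nothing at hand-in.

**Check that disagreed:** the recess marks suggest the screw turned about 162–170° from where it started, and its floor dropped about 3.4 mm. A full travel from zero would be 189° and 4 mm.
- **For a hard stop:** the screw would not move under 0.5–0.64 N m in separate tries, against a thread friction of 0.06 N m.
- **Against the arm blocking it:** I regripped the carrier after the driver was back in its block and turned it back about 3.6°. It moved freely, so the head is not clamping the arm. I then turned it against the shank again.
- **My conclusion:** the screw is at its hard stop and probably did not start at zero, but I could not confirm that directly.

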